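# Level and load the tester riser

### The job

Get the counter's tester display ready for opening: slacken the jam nut on the riser, turn the adjuster screw until the sunken deck is level with the fixed ledge beside it, and tighten the nut fully again. Then stand every tester bottle that is there upright on the deck. At any time, also snap the folding card stand open, and do not knock over any of the other goods.

Things in the scene. Friction and masses are not known exactly. Their poses are not given: they have to be found in the camera images.
- riser: Tester riser fixed to the counter: steel base 170 (x) x 440 (y) x 12 mm. Origin: centre of its underside; z up. Along its y: fixed wooden ledge at +190 mm (170 x 60 mm, top at 60 mm height); lift deck in the middle; at -175 mm a steel bridge (post at its +x side, plate 70 mm wide, x from -60 to +75 mm, top at 115 mm) carrying the upright adjuster screw, jam nut under its head.
- ledge_top (a point): Centre of the top face of the fixed ledge, 60 mm above the counter. Axes as the riser's.
- deck_top (a point): Centre of the top face of the lift deck, a wooden board 170 (x) x 290 (y) x 12 mm that moves only straight up and down and is centred at x = 0, y = +12 mm of the riser. Axes as the riser's.
- deck (a joint): Height of the deck's top above the ledge's top, in m: 0 = level, negative = sunk. It starts about 10 to 18 mm sunk. It cannot be pushed by hand; it follows the adjuster screw, 4 mm up per radian of clockwise turn.
- adjuster (a joint): Angle of the adjuster screw in rad, growing as it is turned CLOCKWISE seen from above; 0 = deck level, range -6 to +2.5. While the jam nut is tight the screw is locked (resists over 1 N m); with the nut 0.3 rad or more loose it turns with about 0.12 N m and stays where it is left.
- screw_head (a point): Centre of the adjuster screw's wing head, on the screw's upright axis, 170 mm above the counter: a flat bar 52 mm long, 14 mm thick and 34 mm high, standing on edge. At screw angle 0 the bar's length lies along the riser's x axis; this point's x axis is always along the bar, its z axis up. Above it is free.
- jam_nut (a joint): Angle of the jam nut in rad, coaxial with the screw just under its head: 0 = tight (end stop), growing to 1.4 (end stop) as it is loosened, ANTICLOCKWISE seen from above. It grips the screw only below about 0.2 rad. It turns with about 0.25 N m and stays where it is left.
- lever_grip (a point): Grip point of the jam nut's lever: upright round rubber handle, 16 mm across, free from 130 to 173 mm above the counter, this point at 153 mm, on a flat steel arm (top at 129 mm) 95 mm from the screw's axis. With the nut tight the lever points to the riser's -x; it swings with the nut. This point's x axis points from the handle to the screw axis.
- stand_base: Grey base of the folding card stand, 150 (x, from -65 to +85 mm) x 120 (y) x 18 mm, fixed to the counter. Origin: on its underside, mid-width; z up. The panel's hinge runs along the base's y axis through x = +50 mm, z = 32 mm.
- card_stand (a joint): Angle of the card stand's panel in rad: 0 = folded flat, lying from the hinge to the base's -x; 1.3 = snapped open (end stop, standing steeply, tab at the top). An over-centre spring holds it at either end: lifting takes about 2 N at the tab; past about 0.9 rad it snaps open by itself, let go earlier it falls back.
- stand_tab (a point): Grip point on the steel tab at the free edge of the black panel (94 mm wide). Tab 16 mm wide along the hinge, 10 mm thick, 41 mm long beyond the panel's edge. The point is 135 mm from the hinge line, 13 mm in from the tip; 32 mm above the counter folded, 162 mm open. Below the tab is free down to the counter. It pivots in a grasp that closes along the hinge.
- bottle_a_mid (a point): A tester bottle (two to four of four alike are there, the others are absent), 0.17 to 0.35 kg, heavy foot: white round body 64 mm across up to 46 mm height, shoulder sloping in to 60 mm, black round screw cap 34 mm across from 62 to 94 mm. The point is on its axis half-way up, 47 mm above its underside; z up the bottle. It starts upright on the counter.
- bottle_b_mid (a point): A tester bottle (two to four of four alike are there, the others are absent), 0.17 to 0.35 kg, heavy foot: white round body 64 mm across up to 46 mm height, shoulder sloping in to 60 mm, black round screw cap 34 mm across from 62 to 94 mm. The point is on its axis half-way up, 47 mm above its underside; z up the bottle. It starts upright on the counter.
- bottle_c_mid (a point): A tester bottle (two to four of four alike are there, the others are absent), 0.17 to 0.35 kg, heavy foot: white round body 64 mm across up to 46 mm height, shoulder sloping in to 60 mm, black round screw cap 34 mm across from 62 to 94 mm. The point is on its axis half-way up, 47 mm above its underside; z up the bottle. It starts upright on the counter.
- bottle_d_mid (a point): A tester bottle (two to four of four alike are there, the others are absent), 0.17 to 0.35 kg, heavy foot: white round body 64 mm across up to 46 mm height, shoulder sloping in to 60 mm, black round screw cap 34 mm across from 62 to 94 mm. The point is on its axis half-way up, 47 mm above its underside; z up the bottle. It starts upright on the counter.
- nutrient_jug: Bystander: grey round jug 90 mm across, 220 mm tall; origin at the centre of its underside. Not to be knocked over.
- tub_tall: Bystander: black round tub 84 mm across, 100 mm tall; origin at the centre of its underside. Not to be knocked over.
- tub_low: Bystander: black round tub 80 mm across, 70 mm tall; origin at the centre of its underside. Not to be knocked over.
- carton: Bystander: plain cardboard carton 90 x 130 x 80 mm; origin at the centre of its underside. Not to be knocked over.
- measuring_cup: Bystander: clear open cup 72 mm across, 85 mm tall; origin at the centre of its underside. Not to be knocked over.
- spray_can: Bystander: bare aluminium can 60 mm across, 170 mm tall; origin at the centre of its underside. Not to be knocked over.
- sample_jar: Bystander: amber jar 52 mm across, 70 mm tall, standing on the riser's fixed ledge; origin at the centre of its underside. Not to be knocked over.
Things that resemble listed ones, but are neither listed nor needed, are in the scene too. What is shaped like the part that bears bottle_b_mid but blue or purple is not meant.

How it is judged:
On the way, in this order (a step that is already met when the one before it is completed fails the run):
1. the jam nut is slackened, the deck still sunk (value of joint jam_nut above 0.4 rad and value of joint deck below -0.006 m), for 0.2 s.
2. the deck is brought level with the ledge (within 3 mm) while the nut is slack (value of joint deck between -0.003 and 0.003 m and value of joint jam_nut above 0.25 rad), for 0.2 s.
3. the jam nut is tightened again with the deck still level (value of joint deck between -0.003 and 0.003 m and value of joint jam_nut below 0.12 rad), for 0.2 s.
4. after that, all the tester bottles stand on the deck (x of bottle_a_mid in the frame of deck_top between -0.085 and 0.085 m and y of bottle_a_mid in the frame of deck_top between -0.145 and 0.145 m and z of bottle_a_mid in the frame of deck_top between 0.04 and 0.054 m and angle between each of bottle_a_mid, bottle_b_mid, bottle_c_mid, bottle_d_mid's own z axis and vertical below 0.12 rad and x of bottle_b_mid in the frame of deck_top between -0.085 and 0.085 m and y of bottle_b_mid in the frame of deck_top between -0.145 and 0.145 m and z of bottle_b_mid in the frame of deck_top between 0.04 and 0.054 m and x of bottle_c_mid in the frame of deck_top between -0.085 and 0.085 m and y of bottle_c_mid in the frame of deck_top between -0.145 and 0.145 m and z of bottle_c_mid in the frame of deck_top between 0.04 and 0.054 m and x of bottle_d_mid in the frame of deck_top between -0.085 and 0.085 m and y of bottle_d_mid in the frame of deck_top between -0.145 and 0.145 m and z of bottle_d_mid in the frame of deck_top between 0.04 and 0.054 m), for 0.3 s.
At the end, for the whole second after the job is handed in: The deck is within 3 mm of level with the ledge, the jam nut is within 0.12 rad of tight, every tester bottle present stands upright (within 0.12 rad) on the deck with its centre inside the deck's edges, and the card stand is open past 1.15 rad (all of step 3 and all of step 4 and value of joint card_stand above 1.15 rad); the robot touches nothing.
It fails at once if another article on the counter is knocked over (tilted more than 0.5 rad) (angle between any of nutrient_jug, tub_tall, tub_low, carton, measuring_cup, spray_can, sample_jar's own z axis and vertical above 0.5 rad).
Of bottle_a, bottle_b, bottle_c, bottle_d only 2 to 4 are there at a start; the rules pass over those that are not, and their reading is None.
At some moment in a run one of bottle_a, bottle_b, bottle_c, bottle_d may be knocked a few centimetres aside while the robot is not near it.
It also fails if it takes over 210 s, if anything falls off the work surface, if the arm or the gripper's body presses on something with over 40 N, if the wrist force passes 120 N, or if a joint passes its speed limit or range.

### The arm

A 6-joint arm with a two-finger parallel gripper is mounted at the origin on the work surface. World frame = base frame: x ahead of the robot, y to its left, z up, the work surface at z = 0. Lengths are in m, angles in rad, forces in N, time in s.
With the tool pointing down it reaches from about 0.4 to 0.825 m from the base axis. Payload 7 kg.
Tool frame: the origin (TCP) lies on the centre line of the jaws, within the pads' length; the fingertips stand tip_reach ahead of it and the grasp point (between the pads) is the TCP (tip_reach is the distance from the TCP to the fingertips, in m); z points along the fingers, y is the line along which they close (so a half turn about z gives the same grasp; the last joint's range is limited). The gripper opens to 88 mm and grips with 3 to 60 N. Pads are 19 mm wide; open, the fingers measure 130 mm over their backs; the gripper's body (78 mm by 193 mm) begins 47 mm behind the grasp point.
Start: joints at [-0.948, 0.359, 0.012, 0, -1.224, -0.288], TCP at [0.222, -0.638, 0.246] pointing down, gripper open.
Joint ranges: [-3.07, 3.07], [-1.43, 2.12], [-1.02, 1.25], [-3.03, 1.67], [-3.05, -0], [-3.03, 3.03]. Speed limits (rad/s): [2.39, 2.39, 3.01, 3.14, 3.14, 3.14].

### API

Orientations are given as [roll, pitch, yaw] about the fixed x, y, z axes, in that order (R = Rz(yaw) Ry(pitch) Rx(roll)).
In Python, from station import get_state, grab_frame, calibration, job_done, find_in, mark_of, tip_reach gives the robot as it stands.
- The arm moves only by the shell command python3 -m handwheel 'ROWS' [OPENING] [FORCE]. ROWS is JSON, a list of rows, each an object with "delta_pos": the shift along the world's x, y, z in units of 30 mm (1.0 is 30 mm), a list of three; "dr": the turn, a rotation vector about the world's x, y, z in degrees, a list of three. In form: [{"delta_pos": [tx, ty, tz], "dr": [rx, ry, rz]}, ...]. A call has 1 to 10 rows; each row shifts and turns the commanded pose from where the row before left it; what a row does not reach is not made up. A row lasts 1/10 s, in which the tool goes at most 50 mm and 8.59 degrees, less where a joint would pass 70% of its speed; a pose out of reach is approached as far as the arm can. A call is refused whole if a number of a shift passes 1 or a number of a turn 8.59, either way. A call with a gripper value outside its range is refused whole. OPENING is the closure, from -1 (fully open) to 1 (shut), set as the call begins (- or left out, the last holds). The fingers move at their own pace and stop on an object; FORCE is the grip in N (left out, the last holds). Time passes only in rows, so rows that do not move let the fingers close. It gives the time, the measured TCP pose, the force, the opening and the grip force at its end, in the units of the state.
- get_state(): the state, without advancing time (a new reading comes with each control period).
- grab_frame(name): name is "scene" or "top" or "wrist"; returns the picture (420x560x3 uint8, red, green, blue); there is no depth.
- calibration(name): a dict with "fx", "fy", "cx", "cy" (pixels), "k1" (the pictures are not rectified: a ray, as slopes to the right and down, at radius r is drawn at 1 + k1 r^2 times it, then the intrinsics apply), "extrinsics" (4x4, takes a point from world to camera coordinates). Camera axes: x right, y down, z forward; pixel columns grow to the right and rows downward; lengths in m; the calibration is good to about 2 mm. A picture is of the moment at which its call begins: read the wrist's pose just before it. calibration takes no time and is no camera call; for the wrist camera it gives the pose at the moment of the call.
- job_done(): hands the job in; it is judged then, once.
Trained networks look in the newest picture that a camera, given by its name, has taken for a name from the list of things; names that differ only in an ending like _2 or _b are one class to them, and where a whole thing is asked for, a point or a joint stands for the part that bears it (a point fixed in the world has none). Each returns a list of dicts, best first, with "conf" (0 to 1); they miss things now and then, are a little off and sometimes report something else, mostly with a low value. They report only what shows in the picture. A call takes as long as a camera call. They do not tell look-alikes from the thing itself.
- find_in(camera, query): "location" ([column, row] in pixels, amid what is visible of it).
- mark_of(camera, query): "location" ([column, row] in pixels: a listed point, or the origin of a listed thing).
The state is a dict: "t": time; "q": joint angles; "qd": joint speeds; "joint_efforts": joint torques, N m; "eef_pos": TCP position; "ee_rot": TCP orientation; "force": force on the tool from outside, world axes, zero at the start; "moment": the same for the moment, N m; "width": finger opening in m; "gripper_force": force on a finger pad.
Only numpy, scipy, OpenCV 4.12 (cv2) and the standard library are available. Lean on these libraries where they do the work, as an engineer would, in place of code of your own. Each camera call takes 0.05 s, during which the arm holds its last target. There are 200 camera calls.

## Working session

There is one attempt and no reset: what is moved stays moved. The work goes in short steps, Python scripts to look and compute and a shell command to move; the robot and the scene stay as the last step left them, time stands still between calls to the robot, and variables do not carry over. Pictures are saved under pics/ and viewed, at most 14 in all, crops included, and the job is handed in when it is done.

```bash
ls; mkdir -p pics; cat > h.py <<'E'
import numpy as np, cv2
from station import *
def snap(n,f=None):
    c=calibration(n); im=grab_frame(n)
    if f: cv2.imwrite('pics/'+f,im[:,:,::-1])
    return c,im
def ray(c,p):
    x=(p[0]-c['cx'])/c['fx'];y=(p[1]-c['cy'])/c['fy']
    a,b=x,y
    for _ in range(20):
        s=1+c['k1']*(a*a+b*b);a,b=x/s,y/s
    E=np.array(c['extrinsics']);R,t=E[:3,:3],E[:3,3]
    return -R.T@t,R.T@np.array([a,b,1.])
def atz(c,p,z):
    o,d=ray(c,p);return o+d*(z-o[2])/d[2]
def proj(c,P):
    E=np.array(c['extrinsics']);q=E[:3,:3]@np.array(P)+E[:3,3];a,b=q[:2]/q[2]
    s=1+c['k1']*(a*a+b*b);return np.array([c['fx']*a*s+c['cx'],c['fy']*b*s+c['cy']])
E
python3 - <<'E'
from h import *
print(get_state(),tip_reach if not callable(tip_reach) else tip_reach())
Z=dict(riser=0,ledge_top=.06,deck_top=.046,screw_head=.17,lever_grip=.153,stand_base=0,stand_tab=.032,bottle_a_mid=.047)
for n in('top','scene'):
    c,im=snap(n,n+'0.png')
    print(n,(-np.array(c['extrinsics'])[:3,:3].T@np.array(c['extrinsics'])[:3,3]).round(3))
    for k,z in Z.items():
        for r in mark_of(n,k)[:6]:
            print(k,round(r['conf'],2),np.round(r['location']),atz(c,r['location'],z).round(3)[:2])
E
```

```text
pics
{'t': 0.0, 'q': array([-9.47904894e-01,  3.59395013e-01,  1.10759580e-02, -3.44386405e-04,
       -1.22414033e+00, -2.88114352e-01]), 'qd': array([ 0.00183983,  0.00096296,  0.00072629, -0.00108679,  0.00013961,
       -0.00235315]), 'joint_efforts': array([ 1.23708454e-03, -5.82721031e+01,  2.93056995e+01,  6.99707955e+00,
        6.86865402e-03, -1.83443558e-04]), 'eef_pos': array([ 0.22160732, -0.63709458,  0.24462591]), 'ee_rot': array([ 3.13990615e+00, -1.62191361e-04, -2.80693271e+00]), 'force': array([-1.11481113,  0.69075074, -0.38786095]), 'moment': array([0.00136399, 0.00253935, 0.01506447]), 'gripper_force': 0.0, 'width': 0.08729608514702912} 0.019
top [ 0.391 -0.051  1.055]
riser 0.72 [250. 183.] [0.634 0.02 ]
riser 0.72 [181. 176.] [0.656 0.21 ]
ledge_top 0.86 [178. 177.] [0.639 0.204]
deck_top 0.86 [243. 179.] [0.635 0.035]
screw_head 0.52 [323. 173.] [ 0.619 -0.161]
lever_grip 0.72 [323. 211.] [ 0.532 -0.16 ]
stand_base 0.76 [126. 230.] [0.511 0.356]
stand_tab 0.83 [124. 257.] [0.435 0.346]
stand_tab 0.41 [381. 307.] [ 0.301 -0.315]
stand_tab 0.21 [428. 189.] [ 0.607 -0.458]
bottle_a_mid 0.94 [232. 256.] [0.435 0.061]
scene [ 1.145 -0.659  1.151]
riser 0.81 [310. 255.] [0.627 0.016]
ledge_top 0.87 [357. 204.] [0.634 0.21 ]
ledge_top 0.62 [404. 203.] [0.734 0.308]
deck_top 0.83 [316. 244.] [0.635 0.031]
screw_head 0.79 [263. 256.] [ 0.623 -0.159]
lever_grip 0.72 [237. 238.] [ 0.529 -0.157]
stand_base 0.79 [358. 170.] [0.52  0.378]
stand_base 0.54 [360. 204.] [0.614 0.265]
stand_base 0.44 [238. 239.] [ 0.44 -0.08]
stand_tab 0.81 [333. 153.] [0.43 0.36]
stand_tab 0.31 [246. 211.] [ 0.402 -0.01 ]
bottle_a_mid 0.58 [270. 199.] [0.428 0.064]
```

View pics/top0.png

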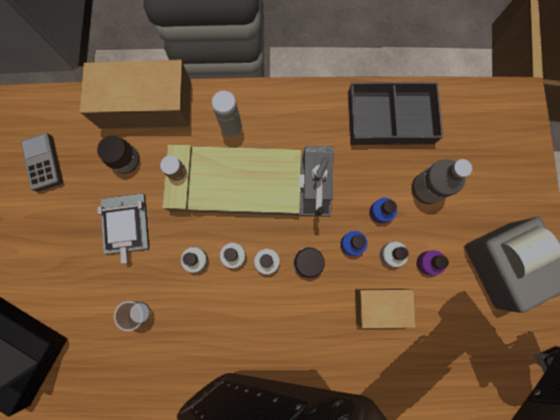

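View pics/scene0.png

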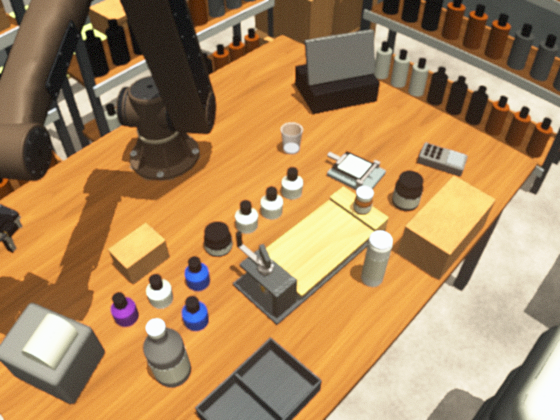

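The top view shows four white bottles at about (194,260), (233,256), (267,262) and (396,255), with blue and purple decoys beside them. The riser's screw is at (323,173), its lever at (323,211), and the folded stand at (124,230). The scene view agrees. Next I move above the lever.

```bash
python3 -m handwheel '[{"delta_pos":[0.63,1,0.1],"dr":[0,0,-1.4]},{"delta_pos":[0.63,1,0.1],"dr":[0,0,-1.4]},{"delta_pos":[0.63,1,0.1],"dr":[0,0,-1.4]},{"delta_pos":[0.63,1,0],"dr":[0,0,-1.4]},{"delta_pos":[0.63,1,0],"dr":[0,0,-1.4]},{"delta_pos":[0.63,1,0],"dr":[0,0,-1.4]},{"delta_pos":[0.63,1,0],"dr":[0,0,-1.4]},{"delta_pos":[0.63,1,0],"dr":[0,0,-1.4]},{"delta_pos":[0.63,1,0],"dr":[0,0,-1.4]},{"delta_pos":[0.63,1,0],"dr":[0,0,-1.4]}]' -1 30
python3 -m handwheel '[{"delta_pos":[0.63,1,0],"dr":[0,0,-1.4]},{"delta_pos":[0.63,1,0],"dr":[0,0,-1.4]},{"delta_pos":[0.63,1,0],"dr":[0,0,-1.4]},{"delta_pos":[0.63,1,0],"dr":[0,0,-1.4]},{"delta_pos":[0.63,1,0],"dr":[0,0,-1.4]},{"delta_pos":[0.4,0.9,0],"dr":[0,0,-0.7]},{"delta_pos":[0,0,0],"dr":[0,0,0]},{"delta_pos":[0,0,0],"dr":[0,0,0]}]'
python3 - <<'E'
from h import *
s=get_state();print(s['eef_pos'],s['ee_rot'],s['q'])
Z=dict(screw_head=.17,lever_grip=.153)
for n in('wrist','top'):
    c,im=snap(n,n+'1.png')
    for k,z in Z.items():
        for r in mark_of(n,k)[:6]:
            print(n,k,round(r['conf'],2),np.round(r['location']),atz(c,r['location'],z).round(3)[:2])
E
```

```text
t: 1.9
eef_pos: [0.4114, -0.3362, 0.2549]
ee_rot: [-3.141, 0.001, -3.052]
force: [-0.7, -0.4, -0.1]
width: 0.0877
gripper_force: 0.0
t: 2.7
eef_pos: [0.5174, -0.1599, 0.2546]
ee_rot: [-3.142, -0.0, 3.099]
force: [-0.5, 0.8, 0.2]
width: 0.0877
gripper_force: 0.0
[ 0.51742694 -0.15993772  0.25456761] [-3.14153498e+00 -8.72127660e-05  3.09942064e+00] [ 6.22507149e-02  1.33202420e-01 -2.68993261e-01  5.24479005e-05
 -1.16869339e+00 -1.67523958e+00]
wrist screw_head 0.92 [290. 360.] [ 0.626 -0.158]
wrist lever_grip 0.6 [287. 232.] [ 0.53  -0.156]
```

View pics/wrist1.png

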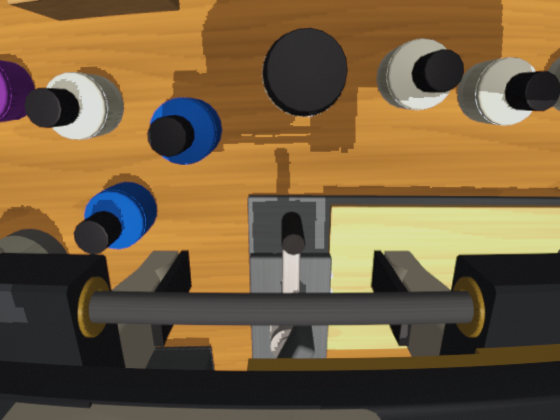

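The wrist view shows the lever handle at (290,235), roughly between the jaws, with the screw head at (285,345) partly hidden. I descend and grip.

```bash
python3 -m handwheel '[{"delta_pos":[0.4,0.1,-0.6],"dr":[0,0,0]},{"delta_pos":[0,0,-0.9],"dr":[0,0,0]},{"delta_pos":[0,0,-0.9],"dr":[0,0,0]},{"delta_pos":[0,0,-0.8],"dr":[0,0,0]},{"delta_pos":[0,0,0],"dr":[0,0,0]}]' -1 30
python3 -m handwheel '[{"delta_pos":[0,0,0],"dr":[0,0,0]},{"delta_pos":[0,0,0],"dr":[0,0,0]},{"delta_pos":[0,0,0],"dr":[0,0,0]},{"delta_pos":[0,0,0],"dr":[0,0,0]},{"delta_pos":[0,0,0],"dr":[0,0,0]},{"delta_pos":[0,0,0],"dr":[0,0,0]}]' 1 25
```

```text
t: 3.5
eef_pos: [0.527, -0.1579, 0.1555]
ee_rot: [3.141, -0.006, 3.096]
force: [-0.6, -0.4, 0.0]
width: 0.0875
gripper_force: 0.0
t: 4.1
eef_pos: [0.5294, -0.1575, 0.1589]
ee_rot: [3.142, 0.001, 3.098]
force: [-0.3, 0.2, -0.3]
width: 0.045
gripper_force: 0.0
```

```bash
python3 -m handwheel '[{"delta_pos":[0,0,0],"dr":[0,0,0]},{"delta_pos":[0,0,0],"dr":[0,0,0]},{"delta_pos":[0,0,0],"dr":[0,0,0]},{"delta_pos":[0,0,0],"dr":[0,0,0]},{"delta_pos":[0,0,0],"dr":[0,0,0]},{"delta_pos":[0,0,0],"dr":[0,0,0]}]' 1 25
python3 - <<'E'
import numpy as np
S=np.array([.623,-.160]);H=np.array([.5285,-.157]);r=H-S
print(np.linalg.norm(r),np.degrees(np.arctan2(r[1],r[0])))
p=H
for k in range(1,11):
    a=np.radians(6*k);q=S+np.array([[np.cos(a),-np.sin(a)],[np.sin(a),np.cos(a)]])@r
    print(6*k,((q-p)/.03).round(2));p=q
E
```

```text
t: 4.7
eef_pos: [0.529, -0.1573, 0.1585]
ee_rot: [3.141, -0.0, 3.098]
force: [-2.1, 3.3, 2.1]
width: 0.0151
gripper_force: 25.0
0.09454760705591658 178.18169703554818
6 [ 0.01 -0.33]
12 [ 0.04 -0.33]
18 [ 0.08 -0.32]
24 [ 0.11 -0.31]
30 [ 0.14 -0.3 ]
36 [ 0.17 -0.28]
42 [ 0.2  -0.26]
48 [ 0.23 -0.24]
54 [ 0.25 -0.22]
60 [ 0.27 -0.19]
```

```bash
python3 -m handwheel '[{"delta_pos":[0.01,-0.33,0],"dr":[0,0,6]},{"delta_pos":[0.04,-0.33,0],"dr":[0,0,6]},{"delta_pos":[0.08,-0.32,0],"dr":[0,0,6]},{"delta_pos":[0.11,-0.31,0],"dr":[0,0,6]},{"delta_pos":[0.14,-0.3,0],"dr":[0,0,6]},{"delta_pos":[0.17,-0.28,0],"dr":[0,0,6]},{"delta_pos":[0.2,-0.26,0],"dr":[0,0,6]},{"delta_pos":[0.23,-0.24,0],"dr":[0,0,6]},{"delta_pos":[0,0,0],"dr":[0,0,0]},{"delta_pos":[0,0,0],"dr":[0,0,0]}]'
python3 -m handwheel '[{"delta_pos":[0,0,0],"dr":[0,0,0]},{"delta_pos":[0,0,0],"dr":[0,0,0]},{"delta_pos":[0,0,0],"dr":[0,0,0]},{"delta_pos":[0,0,0],"dr":[0,0,0]},{"delta_pos":[0,0,0],"dr":[0,0,0]},{"delta_pos":[0,0,0.6],"dr":[0,0,0]},{"delta_pos":[0,0,1],"dr":[0,0,0]},{"delta_pos":[0,0,1],"dr":[0,0,0]},{"delta_pos":[0,0,0.8],"dr":[0,0,0]}]' -1
```

```text
t: 5.7
eef_pos: [0.5607, -0.2288, 0.1586]
ee_rot: [-3.139, 0.002, -2.348]
force: [5.5, 1.7, -2.7]
width: 0.0154
gripper_force: 25.0
t: 6.6
eef_pos: [0.5588, -0.2288, 0.2625]
ee_rot: [-3.14, 0.001, -2.348]
force: [0.6, -0.0, 0.4]
width: 0.0819
gripper_force: 0.0
```

```bash
python3 -m handwheel '[{"delta_pos":[0.8,0.9,0.2],"dr":[0,0,0]},{"delta_pos":[0.9,0.9,0.2],"dr":[0,0,0]},{"delta_pos":[0.9,0.9,0.2],"dr":[0,0,0]},{"delta_pos":[0.9,0.9,0.2],"dr":[0,0,0]},{"delta_pos":[0.5,0.7,0.2],"dr":[0,0,0]},{"delta_pos":[0,0,0],"dr":[0,0,0]},{"delta_pos":[0,0,0],"dr":[0,0,0]}]' -1
python3 - <<'E'
from h import *
s=get_state();print(s['eef_pos'],s['ee_rot'],s['q'])
Z=dict(screw_head=.17,lever_grip=.153)
for n in('wrist','top'):
    c,im=snap(n,n+'2.png')
    for k,z in Z.items():
        for r in mark_of(n,k)[:6]:
            print(n,k,round(r['conf'],2),np.round(r['location']),atz(c,r['location'],z).round(3)[:2])
E
```

```text
t: 7.3
eef_pos: [0.6787, -0.0991, 0.2901]
ee_rot: [3.141, -0.001, -2.347]
force: [-1.1, 0.8, 0.3]
width: 0.0876
gripper_force: 0.0
[ 0.67865563 -0.09914323  0.2900799 ] [ 3.14111691e+00 -5.90926823e-04 -2.34675738e+00] [ 1.38358367e-01  3.55380196e-01  1.07632051e-01 -1.67097453e-05
 -1.32380665e+00 -9.14315469e-01]
top screw_head 0.48 [320. 170.] [ 0.626 -0.154]
top lever_grip 0.71 [424. 190.] [ 0.578 -0.4  ]
top lever_grip 0.52 [351. 197.] [ 0.564 -0.227]
```

View pics/wrist2.png

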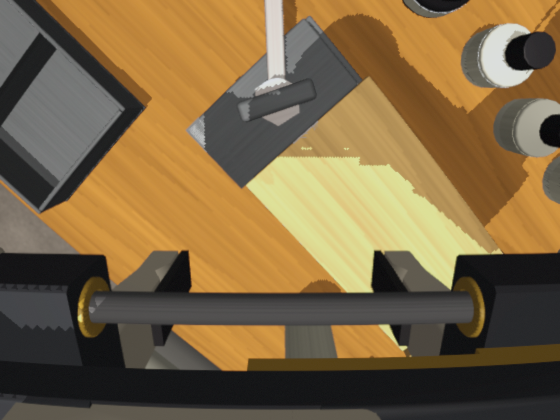

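The wing head shows as a dark bar from about (240,110) to (316,88), and the lever points up the image. I work out the bar's angle and view a crop.

```bash
python3 - <<'E'
from h import *
c=calibration('wrist')
im=cv2.imread('pics/wrist2.png')
cr=im[60:150,200:360];cv2.imwrite('pics/crop2.png',cv2.resize(cr,None,fx=5,fy=5,interpolation=cv2.INTER_CUBIC))
a=atz(c,(240,107),.187);b=atz(c,(314,84),.187);d=b-a
print(a,b,np.linalg.norm(d),np.degrees(np.arctan2(d[1],d[0])),(a+b)/2)
for n in [(.623,-.16)]:
  for z in(.153,.187): print(proj(c,(*n,z)))
E
```

```text
[ 0.64609768 -0.1715263   0.187     ] [ 0.60204978 -0.14828946  0.187     ] 0.049801289479491966 152.18675215502344 [ 0.62407373 -0.15990788  0.187     ]
[278.20404099  95.02262856]
[277.81163827  94.15569018]
```

View pics/crop2.png

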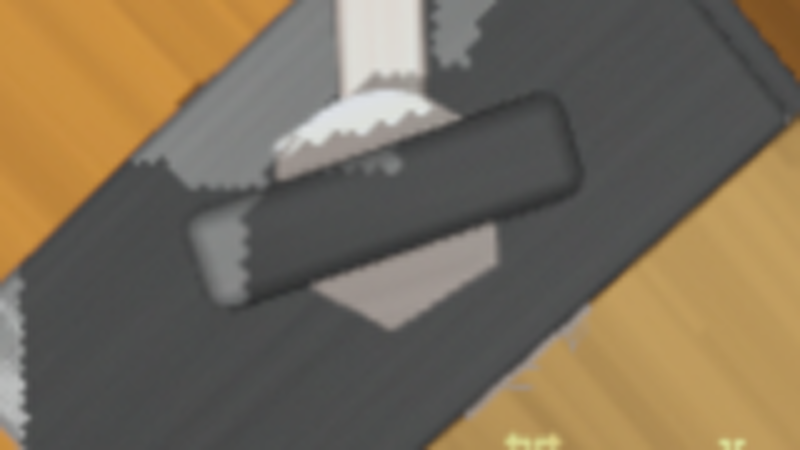

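The crop gives the bar at about 151.5° in the world, so the adjuster is at about -2.7 rad. It needs a clockwise turn of about 154°. I align, descend and grip.

```bash
python3 -m handwheel '[{"delta_pos":[-0.18,-0.2,0],"dr":[0,0,8.2]},{"delta_pos":[-0.18,-0.2,0],"dr":[0,0,8.2]},{"delta_pos":[-0.18,-0.2,0],"dr":[0,0,8.2]},{"delta_pos":[-0.18,-0.2,0],"dr":[0,0,8.2]},{"delta_pos":[-0.18,-0.2,0],"dr":[0,0,8.2]},{"delta_pos":[-0.18,-0.2,0],"dr":[0,0,8.2]},{"delta_pos":[-0.18,-0.2,0],"dr":[0,0,8.2]},{"delta_pos":[-0.18,-0.2,0],"dr":[0,0,8.2]},{"delta_pos":[-0.18,-0.2,0],"dr":[0,0,8.2]},{"delta_pos":[-0.18,-0.2,0],"dr":[0,0,8.2]}]' -1
python3 -m handwheel '[{"delta_pos":[0,0,0],"dr":[0,0,8]},{"delta_pos":[0,0,0],"dr":[0,0,8]},{"delta_pos":[0,0,0],"dr":[0,0,8]},{"delta_pos":[0,0,-0.8],"dr":[0,0,0]},{"delta_pos":[0,0,-0.9],"dr":[0,0,0]},{"delta_pos":[0,0,-0.9],"dr":[0,0,0]},{"delta_pos":[0,0,-0.8],"dr":[0,0,0]},{"delta_pos":[0,0,-0.4],"dr":[0,0,0]},{"delta_pos":[0,0,0],"dr":[0,0,0]}]' -1
python3 -m handwheel '[{"delta_pos":[0,0,0],"dr":[0,0,0]},{"delta_pos":[0,0,0],"dr":[0,0,0]},{"delta_pos":[0,0,0],"dr":[0,0,0]},{"delta_pos":[0,0,0],"dr":[0,0,0]},{"delta_pos":[0,0,0],"dr":[0,0,0]},{"delta_pos":[0,0,0],"dr":[0,0,0]},{"delta_pos":[0,0,0],"dr":[0,0,0]},{"delta_pos":[0,0,0],"dr":[0,0,0]},{"delta_pos":[0,0,0],"dr":[0,0,0]},{"delta_pos":[0,0,0],"dr":[0,0,0]}]' 1 25
```

```text
t: 8.6
eef_pos: [0.6241, -0.1603, 0.2908]
ee_rot: [-3.141, -0.0, -0.911]
force: [-0.1, 0.1, -0.5]
width: 0.0878
gripper_force: 0.0
t: 9.5
eef_pos: [0.6236, -0.1599, 0.175]
ee_rot: [3.14, 0.003, -0.498]
force: [-0.0, 0.0, 0.1]
width: 0.0879
gripper_force: 0.0
t: 10.5
eef_pos: [0.6262, -0.1572, 0.1765]
ee_rot: [-3.137, -0.001, -0.497]
force: [2.5, 12.6, 0.1]
width: 0.0138
gripper_force: 24.9
```

```bash
python3 -m handwheel '[{"delta_pos":[0.05,0.09,0],"dr":[0,0,0]},{"delta_pos":[0,0,0],"dr":[0,0,-8.55]},{"delta_pos":[0,0,0],"dr":[0,0,-8.55]},{"delta_pos":[0,0,0],"dr":[0,0,-8.55]},{"delta_pos":[0,0,0],"dr":[0,0,-8.55]},{"delta_pos":[0,0,0],"dr":[0,0,-8.55]},{"delta_pos":[0,0,0],"dr":[0,0,-8.55]},{"delta_pos":[0,0,0],"dr":[0,0,-8.55]},{"delta_pos":[0,0,0],"dr":[0,0,-8.55]},{"delta_pos":[0,0,0],"dr":[0,0,-8.55]}]'
python3 -m handwheel '[{"delta_pos":[0,0,0],"dr":[0,0,-8.55]},{"delta_pos":[0,0,0],"dr":[0,0,-8.55]},{"delta_pos":[0,0,0],"dr":[0,0,-8.55]},{"delta_pos":[0,0,0],"dr":[0,0,-8.55]},{"delta_pos":[0,0,0],"dr":[0,0,-8.55]},{"delta_pos":[0,0,0],"dr":[0,0,-8.55]},{"delta_pos":[0,0,0],"dr":[0,0,-8.55]},{"delta_pos":[0,0,0],"dr":[0,0,-8.55]},{"delta_pos":[0,0,0],"dr":[0,0,-8.55]},{"delta_pos":[0,0,0],"dr":[0,0,0]}]'
python3 -m handwheel '[{"delta_pos":[0,0,0],"dr":[0,0,0]},{"delta_pos":[0,0,0],"dr":[0,0,0]},{"delta_pos":[0,0,0],"dr":[0,0,0]}]'
```

```text
t: 11.5
eef_pos: [0.6262, -0.1569, 0.1765]
ee_rot: [3.142, -0.0, -1.847]
force: [-0.0, 0.1, 0.8]
width: 0.014
gripper_force: 24.9
t: 12.5
eef_pos: [0.6262, -0.1568, 0.1765]
ee_rot: [3.142, -0.0, 3.097]
force: [-0.7, 0.6, 0.3]
width: 0.0135
gripper_force: 25.0
t: 12.8
eef_pos: [0.6261, -0.1568, 0.1765]
ee_rot: [3.142, -0.0, 3.102]
force: [0.4, 1.7, -0.5]
width: 0.0138
gripper_force: 24.9
```

```bash
python3 -m handwheel '[{"delta_pos":[0,0,0],"dr":[0,0,0]},{"delta_pos":[0,0,0],"dr":[0,0,0]},{"delta_pos":[0,0,0],"dr":[0,0,0]},{"delta_pos":[0,0,0],"dr":[0,0,0]},{"delta_pos":[0,0,0.5],"dr":[0,0,0]},{"delta_pos":[0,0,1],"dr":[0,0,0]},{"delta_pos":[0.2,0.2,1],"dr":[0,0,0]},{"delta_pos":[0.8,0.6,0.9],"dr":[0,0,0]},{"delta_pos":[0.8,0.6,0.4],"dr":[0,0,0]},{"delta_pos":[0.7,0.4,0],"dr":[0,0,0]}]' -1
python3 -m handwheel '[{"delta_pos":[0,0,0],"dr":[0,0,0]},{"delta_pos":[0,0,0],"dr":[0,0,0]}]'
python3 - <<'E'
from h import *
s=get_state();print(s['eef_pos'],s['ee_rot'],s['q'])
Z=dict(screw_head=.17,lever_grip=.153)
for n in('wrist',):
    c,im=snap(n,n+'3.png')
    print(proj(c,(.6262,-.1568,.187)),proj(c,(.5588,-.2288,.153)))
    for k,z in Z.items():
        for r in mark_of(n,k)[:6]:
            print(n,k,round(r['conf'],2),np.round(r['location']),atz(c,r['location'],z).round(3)[:2])
E
```

```text
t: 13.8
eef_pos: [0.703, -0.1021, 0.2939]
ee_rot: [3.141, 0.005, 3.1]
force: [0.8, -0.2, -0.2]
width: 0.0855
gripper_force: 0.0
t: 14.0
eef_pos: [0.7011, -0.1026, 0.2897]
ee_rot: [-3.141, -0.001, 3.1]
force: [0.8, -0.1, 0.1]
width: 0.0874
gripper_force: 0.0
[ 0.70107145 -0.1026129   0.28968427] [-3.14148338e+00 -1.38046775e-03  3.10001784e+00] [ 1.28716722e-01  3.94381989e-01  1.64873359e-01 -1.29608774e-04
 -1.34266672e+00 -1.74105838e+00]
[192.79632779 108.17897024] [97.18727843 18.28754046]
wrist screw_head 0.91 [197. 110.] [ 0.627 -0.158]
wrist screw_head 0.43 [409. 104.] [ 0.629 -0.011]
wrist lever_grip 0.81 [97. 22.] [ 0.561 -0.229]
```

View pics/wrist3.png

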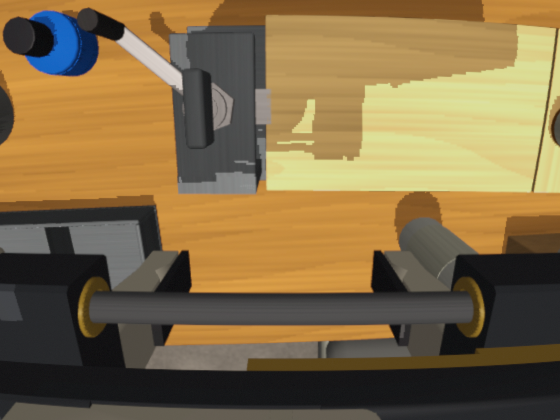

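The bar now lies along the riser's x and the deck looks flush with the ledge at about (545,100). The lever handle is at (95,20). I regrip the lever and tighten.

```bash
python3 -m handwheel '[{"delta_pos":[-0.78,-0.7,0],"dr":[0,0,8]},{"delta_pos":[-0.78,-0.7,0],"dr":[0,0,8]},{"delta_pos":[-0.78,-0.7,0],"dr":[0,0,8]},{"delta_pos":[-0.78,-0.7,0],"dr":[0,0,8]},{"delta_pos":[-0.79,-0.7,0],"dr":[0,0,8]},{"delta_pos":[-0.79,-0.71,0],"dr":[0,0,8]},{"delta_pos":[0,0,-0.7],"dr":[0,0,0]},{"delta_pos":[0,0,-0.9],"dr":[0,0,0]},{"delta_pos":[0,0,-0.9],"dr":[0,0,0]},{"delta_pos":[0,0,0],"dr":[0,0,0]}]' -1
python3 -m handwheel '[{"delta_pos":[0,0,-0.9],"dr":[0,0,0]},{"delta_pos":[0,0,-0.9],"dr":[0,0,0]},{"delta_pos":[0,0,-0.1],"dr":[0,0,0]},{"delta_pos":[0,0,0],"dr":[0,0,0]}]' -1
python3 -m handwheel '[{"delta_pos":[0,0,0],"dr":[0,0,0]},{"delta_pos":[0,0,0],"dr":[0,0,0]},{"delta_pos":[0,0,0],"dr":[0,0,0]},{"delta_pos":[0,0,0],"dr":[0,0,0]},{"delta_pos":[0,0,0],"dr":[0,0,0]},{"delta_pos":[0,0,0],"dr":[0,0,0]},{"delta_pos":[0,0,0],"dr":[0,0,0]},{"delta_pos":[0,0,0],"dr":[0,0,0]},{"delta_pos":[0,0,0],"dr":[0,0,0]},{"delta_pos":[0,0,0],"dr":[0,0,0]}]' 1 25
python3 - <<'E'
import numpy as np
S=np.array([.6262,-.1568])
from station import get_state
H=get_state()['eef_pos'][:2];r=H-S
print(np.linalg.norm(r),np.degrees(np.arctan2(r[1],r[0])))
p=H
for k in range(1,11):
    a=-np.radians(6*k);q=S+np.array([[np.cos(a),-np.sin(a)],[np.sin(a),np.cos(a)]])@r
    print(6*k,((q-p)/.03).round(2));p=q
E
```

```text
t: 15.15
eef_pos: [0.5573, -0.2292, 0.2123]
ee_rot: [3.136, -0.003, -2.347]
force: [-0.7, -0.3, -0.0]
width: 0.0874
gripper_force: 0.0
t: 15.55
eef_pos: [0.5603, -0.2296, 0.1596]
ee_rot: [-3.141, -0.001, -2.346]
force: [-0.2, -1.2, 1.4]
width: 0.088
gripper_force: 0.0
t: 16.55
eef_pos: [0.5602, -0.2292, 0.1585]
ee_rot: [-3.142, -0.0, -2.346]
force: [-0.3, -0.5, -0.3]
width: 0.0151
gripper_force: 25.0
0.09801119978231641 -132.3423367044648
6 [-0.24  0.24]
12 [-0.21  0.27]
18 [-0.18  0.29]
24 [-0.15  0.31]
30 [-0.12  0.32]
36 [-0.09  0.33]
42 [-0.05  0.34]
48 [-0.02  0.34]
54 [0.02 0.34]
60 [0.06 0.34]
```

```bash
python3 -m handwheel '[{"delta_pos":[-0.24,0.24,0],"dr":[0,0,-6]},{"delta_pos":[-0.21,0.27,0],"dr":[0,0,-6]},{"delta_pos":[-0.18,0.29,0],"dr":[0,0,-6]},{"delta_pos":[-0.15,0.31,0],"dr":[0,0,-6]},{"delta_pos":[-0.12,0.32,0],"dr":[0,0,-6]},{"delta_pos":[-0.09,0.33,0],"dr":[0,0,-6]},{"delta_pos":[-0.05,0.34,0],"dr":[0,0,-6]},{"delta_pos":[-0.02,0.34,0],"dr":[0,0,-6]},{"delta_pos":[0,0,0],"dr":[0,0,0]},{"delta_pos":[0,0,0],"dr":[0,0,0]}]'
python3 -m handwheel '[{"delta_pos":[0,0.1,0],"dr":[0,0,-2]},{"delta_pos":[0,0.1,0],"dr":[0,0,0]},{"delta_pos":[0,0,0],"dr":[0,0,0]},{"delta_pos":[0,0,0],"dr":[0,0,0]}]'
```

```text
t: 17.55
eef_pos: [0.5282, -0.1558, 0.1585]
ee_rot: [3.141, -0.0, 3.103]
force: [-1.2, 1.4, -0.3]
width: 0.0152
gripper_force: 25.0
t: 17.95
eef_pos: [0.5283, -0.152, 0.1585]
ee_rot: [-3.139, -0.0, 3.067]
force: [2.5, -11.4, -2.8]
width: 0.016
gripper_force: 25.0
```

```bash
python3 -m handwheel '[{"delta_pos":[0,-0.15,0],"dr":[0,0,0]},{"delta_pos":[0,0,0],"dr":[0,0,0]},{"delta_pos":[0,0,0],"dr":[0,0,0]},{"delta_pos":[0,0,0],"dr":[0,0,0]},{"delta_pos":[0,0,0.5],"dr":[0,0,0]},{"delta_pos":[0,0,1],"dr":[0,0,0]},{"delta_pos":[0,0,1],"dr":[0,0,0]},{"delta_pos":[0.2,0.5,1],"dr":[0,0,0]},{"delta_pos":[0.2,0.9,1],"dr":[0,0,0]},{"delta_pos":[0,1,1],"dr":[0,0,0]}]' -1
python3 -m handwheel '[{"delta_pos":[0,1,0.3],"dr":[0,0,0]},{"delta_pos":[0,1,0],"dr":[0,0,0]},{"delta_pos":[0,0.8,0],"dr":[0,0,0]},{"delta_pos":[0,0,0],"dr":[0,0,0]},{"delta_pos":[0,0,0],"dr":[0,0,0]}]' -1
python3 - <<'E'
from h import *
s=get_state();print(s['eef_pos'],s['ee_rot'],s['q'])
Z=dict(bottle_a_mid=.047,stand_tab=.032,screw_head=.17,lever_grip=.153)
for n in('wrist','top','scene'):
    c,im=snap(n,n+'4.png')
    for k,z in Z.items():
        for r in mark_of(n,k)[:6]:
            if r['conf']>.3: print(n,k,round(r['conf'],2),np.round(r['location']),atz(c,r['location'],z).round(3)[:2])
    for r in find_in(n,'bottle_a_mid'): 
        print('find',round(r['conf'],2),np.round(r['location']),atz(c,r['location'],.047).round(3)[:2])
E
```

```text
t: 18.95
eef_pos: [0.5406, -0.0819, 0.3248]
ee_rot: [3.142, 0.0, 3.064]
force: [0.0, 0.1, 0.5]
width: 0.0864
gripper_force: 0.0
t: 19.45
eef_pos: [0.5403, 0.0021, 0.3326]
ee_rot: [-3.142, 0.0, 3.066]
force: [0.4, 0.7, -0.0]
width: 0.0877
gripper_force: 0.0
[0.54028886 0.00205849 0.33260762] [-3.14156869e+00  9.87392776e-06  3.06641026e+00] [ 3.66734625e-01  8.96475724e-02 -1.41792980e-01  2.65924399e-05
 -1.33935710e+00 -2.01271945e+00]
wrist bottle_a_mid 0.76 [330.  72.] [0.437 0.064]
wrist bottle_a_mid 0.42 [450. 237.] [0.644 0.21 ]
wrist stand_tab 0.62 [558.  59.] [0.432 0.345]
wrist screw_head 0.96 [122. 289.] [ 0.622 -0.156]
wrist lever_grip 0.84 [109. 192.] [ 0.531 -0.156]
wrist lever_grip 0.45 [247.  64.] [ 0.432 -0.018]
find 0.6 [328.  75.] [0.439 0.062]
find 0.28 [345. 341.] [0.79  0.072]
top bottle_a_mid 0.66 [234. 256.] [0.435 0.057]
top stand_tab 0.73 [232. 257.] [0.432 0.063]
top stand_tab 0.65 [123. 257.] [0.435 0.349]
top screw_head 0.7 [321. 168.] [ 0.629 -0.158]
top lever_grip 0.53 [322. 211.] [ 0.531 -0.158]
find 0.78 [232. 258.] [0.43  0.063]
scene bottle_a_mid 0.59 [271. 203.] [0.442 0.055]
scene stand_tab 0.65 [331. 156.] [0.434 0.343]
scene screw_head 0.61 [265. 258.] [ 0.632 -0.161]
scene screw_head 0.56 [290. 150.] [0.42  0.159]
scene lever_grip 0.75 [236. 237.] [ 0.526 -0.156]
find 0.59 [271. 202.] [0.442 0.057]
```

View pics/wrist4.png

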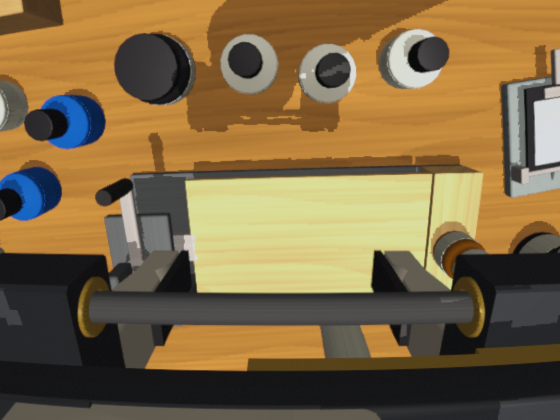

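The caps show at (243,58), (333,70) and (430,53), and the lever is back along -x. The deck is clear and flush with the ledge. I work out the bottle positions from the caps.

```bash
python3 - <<'E'
from h import *
c=calibration('wrist')
for p in[(243,58),(332,68),(431,53)]: print(atz(c,p,.094).round(3))
c=calibration('top');im=cv2.imread('pics/top4.png')
# black caps near white: print Hough-free: dark blob centroid in windows of the current top picture
for p in[(194,260),(233,256),(267,262),(398,254)]:
    x,y=p;w=im[y-14:y+15,x-14:x+15].max(2)
    v,u=np.nonzero(w<60);m=(u.mean()+x-14,v.mean()+y-14) if len(u) else p
    print(p,np.round(m,1),len(u),atz(c,m,.090).round(3))
yaw=-.038;R=np.array([[np.cos(yaw),-np.sin(yaw)],[np.sin(yaw),np.cos(yaw)]])
for d in[(25,105),(-25,35),(25,-35),(-25,-105)]: print(d,(np.array([.633,.030])+R@np.array(d)/1000).round(3))
cv2.imwrite('pics/crop4.png',cv2.resize(im[150:330,100:470],None,fx=2,fy=2,interpolation=cv2.INTER_CUBIC))
E
```

```text
[ 0.42  -0.027  0.094]
[0.436 0.06  0.094]
[0.427 0.159 0.094]
(194, 260) [195.2 260.1] 10 [0.424 0.147 0.09 ]
(233, 256) [231.2 254.8] 62 [0.436 0.059 0.09 ]
(267, 262) [266.  260.3] 105 [ 0.421 -0.026  0.09 ]
(398, 254) [395.1 253.7] 25 [ 0.433 -0.342  0.09 ]
(25, 105) [0.662 0.134]
(-25, 35) [0.609 0.066]
(25, -35) [ 0.657 -0.006]
(-25, -105) [ 0.604 -0.074]
```

View pics/crop4.png

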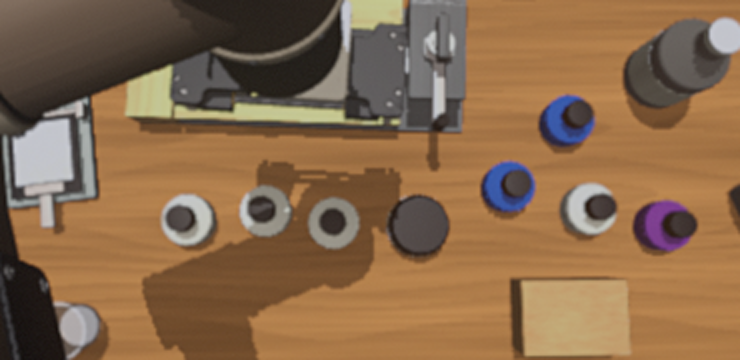

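All four white bottles show in the crop, at crop positions (187,220), (265,210), (335,222) and (588,208). The decoys are separate from them. I take the leftmost one first.

```bash
python3 -m handwheel '[{"delta_pos":[-0.38,0.52,-0.2],"dr":[0,0,8.5]},{"delta_pos":[-0.38,0.52,-0.2],"dr":[0,0,8.5]},{"delta_pos":[-0.38,0.52,-0.2],"dr":[0,0,8.5]},{"delta_pos":[-0.38,0.52,-0.2],"dr":[0,0,8.5]},{"delta_pos":[-0.38,0.52,-0.2],"dr":[0,0,8.5]},{"delta_pos":[-0.38,0.52,-0.2],"dr":[0,0,8.5]},{"delta_pos":[-0.38,0.52,-0.2],"dr":[0,0,8.5]},{"delta_pos":[-0.38,0.52,-0.2],"dr":[0,0,8.5]},{"delta_pos":[-0.38,0.52,-0.2],"dr":[0,0,8.5]},{"delta_pos":[-0.35,0.55,-0.2],"dr":[0,0,8.5]}]' -1
python3 -m handwheel '[{"delta_pos":[0,0,-0.9],"dr":[0,0,8.5]},{"delta_pos":[0,0,-0.9],"dr":[0,0,0]},{"delta_pos":[0,0,-0.8],"dr":[0,0,0]},{"delta_pos":[0,0,-0.6],"dr":[0,0,0]},{"delta_pos":[0,0,0],"dr":[0,0,0]},{"delta_pos":[0,0,0],"dr":[0,0,0]}]' -1
python3 - <<'E'
from h import *
s=get_state();print(s['eef_pos'],s['ee_rot'],s['q'])
c,im=snap('wrist','wrist5.png')
for p in[(.420,-.027),(.436,.06),(.427,.159)]: print(proj(c,(*p,.094)))
print(mark_of('wrist','bottle_a_mid')[:4])
E
```

```text
t: 21.35
eef_pos: [0.4267, 0.159, 0.2725]
ee_rot: [-3.141, 0.0, -1.729]
force: [1.7, -0.3, -0.3]
width: 0.0877
gripper_force: 0.0
t: 21.95
eef_pos: [0.4275, 0.1585, 0.177]
ee_rot: [-3.141, -0.0, -1.587]
force: [0.2, -0.9, -0.4]
width: 0.0873
gripper_force: 0.0
[0.42752773 0.15846715 0.17704797] [-3.14147217e+00 -4.36381236e-04 -1.58653360e+00] [ 7.89468919e-01  5.35423425e-02 -5.51052525e-01  4.73059938e-04
 -9.66432638e-01 -8.05475022e-01]
[ 290.66602171 -100.58888915]
[264.67915899  64.00027484]
[282.69315747 225.90759211]
[]
```

View pics/wrist5.png

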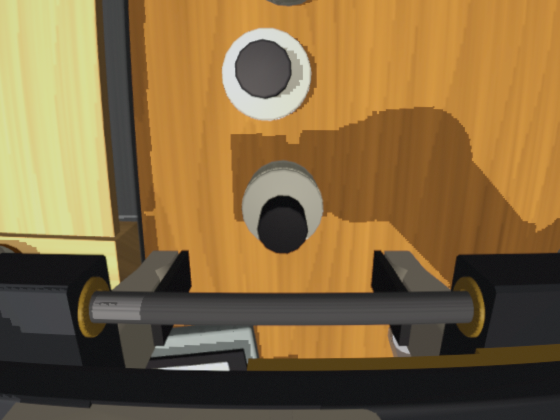

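The cap is at (283,228), within 2 px of the prediction, so it is centred between the jaws. I descend, grip and lift.

```bash
python3 -m handwheel '[{"delta_pos":[0,0,-0.9],"dr":[0,0,0]},{"delta_pos":[0,0,-0.9],"dr":[0,0,0]},{"delta_pos":[0,0,-0.8],"dr":[0,0,0]},{"delta_pos":[0,0,-0.5],"dr":[0,0,0]},{"delta_pos":[0,0,0],"dr":[0,0,0]}]' -1
python3 -m handwheel '[{"delta_pos":[0,0,0],"dr":[0,0,0]},{"delta_pos":[0,0,0],"dr":[0,0,0]},{"delta_pos":[0,0,0],"dr":[0,0,0]},{"delta_pos":[0,0,0],"dr":[0,0,0]},{"delta_pos":[0,0,0],"dr":[0,0,0]},{"delta_pos":[0,0,0],"dr":[0,0,0]},{"delta_pos":[0,0,0],"dr":[0,0,0]},{"delta_pos":[0,0,0],"dr":[0,0,0]},{"delta_pos":[0,0,0],"dr":[0,0,0]},{"delta_pos":[0,0,0],"dr":[0,0,0]}]' 1 30
python3 -m handwheel '[{"delta_pos":[0,0,0.5],"dr":[0,0,0]},{"delta_pos":[0,0,1],"dr":[0,0,0]},{"delta_pos":[0,0,1],"dr":[0,0,0]},{"delta_pos":[0,0,1],"dr":[0,0,0]},{"delta_pos":[0,0,0.7],"dr":[0,0,0]},{"delta_pos":[0,0,0],"dr":[0,0,0]}]'
```

```text
t: 22.55
eef_pos: [0.4268, 0.158, 0.0828]
ee_rot: [3.14, -0.001, -1.587]
force: [-0.5, -0.4, 0.0]
width: 0.0874
gripper_force: 0.0
t: 23.55
eef_pos: [0.4271, 0.1584, 0.0835]
ee_rot: [3.141, -0.0, -1.587]
force: [-2.1, 0.4, 0.7]
width: 0.0336
gripper_force: 30.0
t: 24.15
eef_pos: [0.4285, 0.1593, 0.2122]
ee_rot: [-3.138, 0.003, -1.586]
force: [-0.7, -0.1, -1.9]
width: 0.0334
gripper_force: 30.0
```

```bash
python3 - <<'E'
from h import *
c=calibration('top')
print(atz(c,(172,163),.13),get_state()['force'])
for n in('top','scene'):
    c,im=snap(n)
    for r in mark_of(n,'sample_jar'): print(n,r['conf'],r['location'],atz(c,r['location'],.06))
E
```

```text
[0.65790487 0.20104585 0.13      ] [-0.67003554 -0.14176327 -1.91962652]
top 0.9 [180.7, 172.1] [0.65311338 0.19635445 0.06      ]
scene 0.98 [362.4, 212.9] [0.66627919 0.19476465 0.06      ]
```

```bash
python3 -m handwheel '[{"delta_pos":[0.76,-0.12,0],"dr":[0,0,0]},{"delta_pos":[0.76,-0.12,0],"dr":[0,0,0]},{"delta_pos":[0.76,-0.12,0],"dr":[0,0,0]},{"delta_pos":[0.76,-0.12,0],"dr":[0,0,0]},{"delta_pos":[0.76,-0.12,0],"dr":[0,0,0]},{"delta_pos":[0.76,-0.12,0],"dr":[0,0,0]},{"delta_pos":[0.76,-0.12,0],"dr":[0,0,0]},{"delta_pos":[0.76,-0.14,0],"dr":[0,0,0]},{"delta_pos":[0,0,0],"dr":[0,0,0]},{"delta_pos":[0,0,0],"dr":[0,0,0]}]'
python3 -m handwheel '[{"delta_pos":[0,0,-0.8],"dr":[0,0,0]},{"delta_pos":[0,0,-0.8],"dr":[0,0,0]},{"delta_pos":[0,0,-0.5],"dr":[0,0,0]},{"delta_pos":[0,0,-0.1],"dr":[0,0,0]},{"delta_pos":[0,0,0],"dr":[0,0,0]},{"delta_pos":[0,0,0],"dr":[0,0,0]}]'
```

```text
t: 25.35
eef_pos: [0.6091, 0.1285, 0.2072]
ee_rot: [3.138, -0.002, -1.588]
force: [-0.6, -0.2, -2.3]
width: 0.0336
gripper_force: 30.0
t: 25.95
eef_pos: [0.6089, 0.1292, 0.1434]
ee_rot: [3.141, -0.0, -1.586]
force: [-1.5, -1.0, -2.3]
width: 0.0333
gripper_force: 30.0
```

```bash
python3 -m handwheel '[{"delta_pos":[0,0,-0.05],"dr":[0,0,0]},{"delta_pos":[0,0,0],"dr":[0,0,0]},{"delta_pos":[0,0,0],"dr":[0,0,0]}]'
python3 -m handwheel '[{"delta_pos":[0,0,-0.05],"dr":[0,0,0]},{"delta_pos":[0,0,0],"dr":[0,0,0]},{"delta_pos":[0,0,0],"dr":[0,0,0]}]'
```

```text
t: 26.25
eef_pos: [0.6096, 0.1292, 0.1425]
ee_rot: [-3.141, 0.0, -1.587]
force: [-2.8, 1.2, 2.7]
width: 0.0335
gripper_force: 30.0
t: 26.55
eef_pos: [0.6096, 0.1293, 0.1424]
ee_rot: [-3.141, 0.0, -1.586]
force: [-6.8, 2.0, 14.1]
width: 0.0337
gripper_force: 30.0
```

```bash
python3 -m handwheel '[{"delta_pos":[0,0,0.08],"dr":[0,0,0]},{"delta_pos":[0,0,0],"dr":[0,0,0]},{"delta_pos":[0,0,0],"dr":[0,0,0]},{"delta_pos":[0,0,0],"dr":[0,0,0]},{"delta_pos":[0,0,0],"dr":[0,0,0]},{"delta_pos":[0,0,0],"dr":[0,0,0]},{"delta_pos":[0,0,0.6],"dr":[0,0,0]},{"delta_pos":[0,0,0.9],"dr":[0,0,0]},{"delta_pos":[0,0,0.8],"dr":[0,0,0]}]' -1
python3 -m handwheel '[{"delta_pos":[-0.72,-0.28,0],"dr":[0,0,0]},{"delta_pos":[-0.72,-0.28,0],"dr":[0,0,0]},{"delta_pos":[-0.72,-0.28,0],"dr":[0,0,0]},{"delta_pos":[-0.72,-0.28,0],"dr":[0,0,0]},{"delta_pos":[-0.72,-0.28,0],"dr":[0,0,0]},{"delta_pos":[-0.72,-0.28,0],"dr":[0,0,0]},{"delta_pos":[-0.73,-0.28,0],"dr":[0,0,0]},{"delta_pos":[-0.73,-0.28,-0.4],"dr":[0,0,0]},{"delta_pos":[0,0,-0.6],"dr":[0,0,0]},{"delta_pos":[0,0,0],"dr":[0,0,0]}]' -1
python3 -m handwheel '[{"delta_pos":[0,0,0],"dr":[0,0,0]}]'
cat > cap.py <<'E'
import sys
from h import *
s=get_state();print(s['eef_pos'].round(4),s['ee_rot'].round(3))
c,im=snap('wrist',sys.argv[1])
for q in('bottle_a_mid',):
    for r in mark_of('wrist',q)+find_in('wrist',q): print(round(r['conf'],2),np.round(r['location']),atz(c,r['location'],.047).round(3))
g=im.max(2)
for a in sys.argv[2:]:
    p=eval(a);u,v=proj(c,(*p,.094));u,v=int(u),int(v)
    if not(45<u<515 and 45<v): continue
    y0=v-45;w=(g[y0:min(v+45,250),u-45:u+45]<75).astype(np.uint8)
    n,l,st,ce=cv2.connectedComponentsWithStats(w)
    for i in range(1,n):
        if st[i,4]>300: m=(ce[i][0]+u-45,ce[i][1]+y0);print(p,'pred',(u,v),'blob',np.round(m),st[i].tolist(),atz(c,m,.094).round(3))
E
python3 cap.py wrist6.png .436,.062 .42,-.027
```

```text
t: 27.45
eef_pos: [0.6097, 0.1289, 0.2127]
ee_rot: [3.141, -0.0, -1.587]
force: [-0.5, 0.1, -0.4]
width: 0.087
gripper_force: 0.0
t: 28.45
eef_pos: [0.4348, 0.0611, 0.1807]
ee_rot: [3.139, -0.001, -1.587]
force: [0.1, 0.8, 0.1]
width: 0.0878
gripper_force: 0.0
t: 28.55
eef_pos: [0.4366, 0.0619, 0.1824]
ee_rot: [-3.141, -0.0, -1.587]
force: [0.9, -0.0, 0.4]
width: 0.0875
gripper_force: 0.0
[0.4366 0.0619 0.1824] [-3.141 -0.    -1.587]
0.56 [282. 205.] [0.437 0.063 0.047]
0.8 [282. 200.] [0.436 0.059 0.047]
(0.436, 0.062) pred (282, 222) blob [281. 217.] [20, 12, 49, 56, 2171] [0.437 0.058 0.094]
(0.42, -0.027) pred (307, 81) blob [317.  79.] [18, 21, 53, 55, 509] [ 0.414 -0.028  0.094]
```

View pics/wrist6.png

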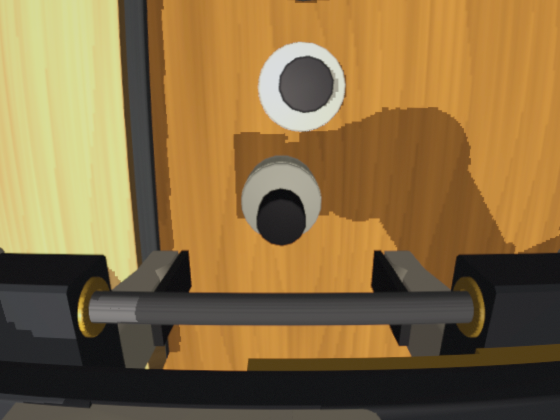

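The second cap is centred at (282,219), and the third is at (306,84). I pick up the second bottle.

```bash
python3 -m handwheel '[{"delta_pos":[0,0,-0.9],"dr":[0,0,0]},{"delta_pos":[0,0,-0.9],"dr":[0,0,0]},{"delta_pos":[0,0,-0.9],"dr":[0,0,0]},{"delta_pos":[0,0,-0.6],"dr":[0,0,0]},{"delta_pos":[0,0,0],"dr":[0,0,0]}]' -1
python3 -m handwheel '[{"delta_pos":[0,0,0],"dr":[0,0,0]},{"delta_pos":[0,0,0],"dr":[0,0,0]},{"delta_pos":[0,0,0],"dr":[0,0,0]},{"delta_pos":[0,0,0],"dr":[0,0,0]},{"delta_pos":[0,0,0],"dr":[0,0,0]},{"delta_pos":[0,0,0],"dr":[0,0,0]},{"delta_pos":[0,0,0],"dr":[0,0,0]},{"delta_pos":[0,0,0],"dr":[0,0,0]},{"delta_pos":[0,0,0],"dr":[0,0,0]},{"delta_pos":[0,0,0],"dr":[0,0,0]}]' 1 30
python3 -m handwheel '[{"delta_pos":[0,0,0.6],"dr":[0,0,0]},{"delta_pos":[0,0,1],"dr":[0,0,0]},{"delta_pos":[0,0,1],"dr":[0,0,0]},{"delta_pos":[0,0,1],"dr":[0,0,0]},{"delta_pos":[0.3,0,0.7],"dr":[0,0,0]},{"delta_pos":[0.6,0,0],"dr":[0,0,0]},{"delta_pos":[0.8,0,0],"dr":[0,0,0]},{"delta_pos":[0.8,0,0],"dr":[0,0,0]},{"delta_pos":[0.8,0,0],"dr":[0,0,0]},{"delta_pos":[0.8,0,0],"dr":[0,0,0]}]'
python3 -m handwheel '[{"delta_pos":[0.8,0,0],"dr":[0,0,0]},{"delta_pos":[0.8,0,0],"dr":[0,0,0]},{"delta_pos":[0.8,0.1,0],"dr":[0,0,0]},{"delta_pos":[0.6,0,0],"dr":[0,0,0]},{"delta_pos":[0.3,0,0],"dr":[0,0,0]},{"delta_pos":[0,0,0],"dr":[0,0,0]},{"delta_pos":[0,0,-0.8],"dr":[0,0,0]},{"delta_pos":[0,0,-0.8],"dr":[0,0,0]},{"delta_pos":[0,0,-0.5],"dr":[0,0,0]},{"delta_pos":[0,0,0],"dr":[0,0,0]}]'
```

```text
t: 29.2
eef_pos: [0.4354, 0.0612, 0.0812]
ee_rot: [3.138, -0.002, -1.587]
force: [-0.1, -0.5, -0.3]
width: 0.0875
gripper_force: 0.0
t: 30.2
eef_pos: [0.4364, 0.0619, 0.083]
ee_rot: [-3.141, 0.0, -1.587]
force: [0.3, 0.1, 1.0]
width: 0.0336
gripper_force: 30.0
t: 31.2
eef_pos: [0.5597, 0.0616, 0.2113]
ee_rot: [3.14, -0.0, -1.587]
force: [0.4, 0.2, -2.5]
width: 0.0333
gripper_force: 30.0
t: 32.2
eef_pos: [0.6557, 0.0644, 0.1465]
ee_rot: [3.137, -0.001, -1.587]
force: [-0.8, -0.6, -0.6]
width: 0.0333
gripper_force: 30.0
```

```bash
python3 -m handwheel '[{"delta_pos":[0,0,-0.05],"dr":[0,0,0]},{"delta_pos":[0,0,0],"dr":[0,0,0]},{"delta_pos":[0,0,0],"dr":[0,0,0]}]'
```

```text
t: 32.5
eef_pos: [0.6587, 0.065, 0.1487]
ee_rot: [-3.14, 0.001, -1.587]
force: [-0.4, 0.5, -2.0]
width: 0.0335
gripper_force: 30.0
```

```bash
python3 -m handwheel '[{"delta_pos":[0,0,-0.15],"dr":[0,0,0]},{"delta_pos":[0,0,-0.09],"dr":[0,0,0]},{"delta_pos":[0,0,0],"dr":[0,0,0]},{"delta_pos":[0,0,0],"dr":[0,0,0]}]'
python3 -m handwheel '[{"delta_pos":[0,0,0.02],"dr":[0,0,0]},{"delta_pos":[0,0,0],"dr":[0,0,0]},{"delta_pos":[0,0,0],"dr":[0,0,0]},{"delta_pos":[0,0,0],"dr":[0,0,0]},{"delta_pos":[0,0,0],"dr":[0,0,0]},{"delta_pos":[0,0,0],"dr":[0,0,0]},{"delta_pos":[0,0,0.6],"dr":[0,0,0]},{"delta_pos":[0,0,0.9],"dr":[0,0,0]},{"delta_pos":[0,0,0.8],"dr":[0,0,0]}]' -1
python3 -m handwheel '[{"delta_pos":[-0.79,-0.3,0],"dr":[0,0,0]},{"delta_pos":[-0.79,-0.3,0],"dr":[0,0,0]},{"delta_pos":[-0.79,-0.3,0],"dr":[0,0,0]},{"delta_pos":[-0.79,-0.3,0],"dr":[0,0,0]},{"delta_pos":[-0.79,-0.3,0],"dr":[0,0,0]},{"delta_pos":[-0.79,-0.3,0],"dr":[0,0,0]},{"delta_pos":[-0.79,-0.3,0],"dr":[0,0,0]},{"delta_pos":[-0.8,-0.31,0],"dr":[0,0,0]},{"delta_pos":[-0.8,-0.31,-0.4],"dr":[0,0,0]},{"delta_pos":[-0.8,-0.31,-0.6],"dr":[0,0,0]}]' -1
python3 -m handwheel '[{"delta_pos":[0,0,0],"dr":[0,0,0]},{"delta_pos":[0,0,0],"dr":[0,0,0]}]'
python3 cap.py wrist7.png .421,-.026
```

```text
t: 32.9
eef_pos: [0.6591, 0.065, 0.1426]
ee_rot: [-3.139, 0.0, -1.586]
force: [-3.0, 1.9, 10.9]
width: 0.0333
gripper_force: 30.0
t: 33.8
eef_pos: [0.6582, 0.0647, 0.2106]
ee_rot: [3.141, -0.0, -1.587]
force: [0.2, -0.8, 0.7]
width: 0.0873
gripper_force: 0.0
t: 34.8
eef_pos: [0.4201, -0.0263, 0.1804]
ee_rot: [-3.139, 0.001, -1.587]
force: [-0.6, 0.2, 0.1]
width: 0.0877
gripper_force: 0.0
t: 35.0
eef_pos: [0.4203, -0.0262, 0.1802]
ee_rot: [-3.141, 0.0, -1.587]
force: [0.9, -0.7, 0.5]
width: 0.0874
gripper_force: 0.0
[ 0.4203 -0.0262  0.1802] [-3.141  0.    -1.587]
0.49 [ 61. 235.] [ 0.604 -0.002  0.047]
(0.421, -0.026) pred (280, 223) blob [281. 218.] [22, 12, 49, 57, 2208] [ 0.421 -0.03   0.094]
```

```bash
python3 -m handwheel '[{"delta_pos":[0,0,-0.9],"dr":[0,0,0]},{"delta_pos":[0,0,-0.9],"dr":[0,0,0]},{"delta_pos":[0,0,-0.9],"dr":[0,0,0]},{"delta_pos":[0,0,-0.54],"dr":[0,0,0]},{"delta_pos":[0,0,0],"dr":[0,0,0]}]' -1
python3 -m handwheel '[{"delta_pos":[0,0,0],"dr":[0,0,0]},{"delta_pos":[0,0,0],"dr":[0,0,0]},{"delta_pos":[0,0,0],"dr":[0,0,0]},{"delta_pos":[0,0,0],"dr":[0,0,0]},{"delta_pos":[0,0,0],"dr":[0,0,0]},{"delta_pos":[0,0,0],"dr":[0,0,0]},{"delta_pos":[0,0,0],"dr":[0,0,0]},{"delta_pos":[0,0,0],"dr":[0,0,0]},{"delta_pos":[0,0,0],"dr":[0,0,0]},{"delta_pos":[0,0,0],"dr":[0,0,0]}]' 1 30
python3 -m handwheel '[{"delta_pos":[0,0,0.6],"dr":[0,0,0]},{"delta_pos":[0,0,1],"dr":[0,0,0]},{"delta_pos":[0,0,1],"dr":[0,0,0]},{"delta_pos":[0,0,1],"dr":[0,0,0]},{"delta_pos":[0.3,0,0.6],"dr":[0,0,0]},{"delta_pos":[0.7,0.1,0],"dr":[0,0,0]},{"delta_pos":[0.8,0.1,0],"dr":[0,0,0]},{"delta_pos":[0.8,0.1,0],"dr":[0,0,0]},{"delta_pos":[0.8,0.1,0],"dr":[0,0,0]},{"delta_pos":[0.8,0.1,0],"dr":[0,0,0]}]'
python3 -m handwheel '[{"delta_pos":[0.8,0.1,0],"dr":[0,0,0]},{"delta_pos":[0.8,0.1,0],"dr":[0,0,0]},{"delta_pos":[0.4,0.04,0],"dr":[0,0,0]},{"delta_pos":[0,0,0],"dr":[0,0,0]},{"delta_pos":[0,0,-0.8],"dr":[0,0,0]},{"delta_pos":[0,0,-0.8],"dr":[0,0,0]},{"delta_pos":[0,0,-0.3],"dr":[0,0,0]},{"delta_pos":[0,0,0],"dr":[0,0,0]},{"delta_pos":[0,0,0],"dr":[0,0,0]}]'
```

```text
t: 35.65
eef_pos: [0.4197, -0.0263, 0.0809]
ee_rot: [3.138, -0.002, -1.587]
force: [0.2, 0.3, 0.1]
width: 0.0874
gripper_force: 0.0
t: 36.65
eef_pos: [0.4203, -0.0261, 0.0827]
ee_rot: [3.141, -0.0, -1.587]
force: [-2.5, 0.4, 3.4]
width: 0.0335
gripper_force: 30.0
t: 37.65
eef_pos: [0.5468, -0.0111, 0.2077]
ee_rot: [3.14, -0.0, -1.587]
force: [0.3, -0.4, -3.7]
width: 0.0338
gripper_force: 30.0
t: 38.55
eef_pos: [0.6066, -0.0039, 0.1526]
ee_rot: [-3.141, -0.0, -1.586]
force: [-0.3, -0.4, -2.3]
width: 0.0334
gripper_force: 30.0
```

```bash
python3 -m handwheel '[{"delta_pos":[0,0,-0.2],"dr":[0,0,0]},{"delta_pos":[0,0,-0.17],"dr":[0,0,0]},{"delta_pos":[0,0,0],"dr":[0,0,0]},{"delta_pos":[0,0,0],"dr":[0,0,0]}]'
python3 -m handwheel '[{"delta_pos":[0,0,0.02],"dr":[0,0,0]},{"delta_pos":[0,0,0],"dr":[0,0,0]},{"delta_pos":[0,0,0],"dr":[0,0,0]},{"delta_pos":[0,0,0],"dr":[0,0,0]},{"delta_pos":[0,0,0],"dr":[0,0,0]},{"delta_pos":[0,0,0],"dr":[0,0,0]},{"delta_pos":[0,0,0.6],"dr":[0,0,0]},{"delta_pos":[0,0,1],"dr":[0,0,0]},{"delta_pos":[0,0,1],"dr":[0,0,0]},{"delta_pos":[0,0,1],"dr":[0,0,0]}]' -1
python3 -m handwheel '[{"delta_pos":[-0.48,-0.97,0],"dr":[0,0,0]},{"delta_pos":[-0.48,-0.97,0],"dr":[0,0,0]},{"delta_pos":[-0.48,-0.97,0],"dr":[0,0,0]},{"delta_pos":[-0.48,-0.97,0],"dr":[0,0,0]},{"delta_pos":[-0.48,-0.97,0],"dr":[0,0,0]},{"delta_pos":[-0.48,-0.97,0],"dr":[0,0,0]},{"delta_pos":[-0.48,-0.97,0],"dr":[0,0,0]},{"delta_pos":[-0.48,-0.97,0],"dr":[0,0,0]},{"delta_pos":[-0.48,-0.97,0],"dr":[0,0,0]},{"delta_pos":[-0.48,-0.97,0],"dr":[0,0,0]}]' -1
python3 -m handwheel '[{"delta_pos":[-0.48,-0.98,0],"dr":[0,0,0]},{"delta_pos":[-0.45,-0.98,-0.3],"dr":[0,0,0]},{"delta_pos":[0,0,-0.9],"dr":[0,0,0]},{"delta_pos":[0,0,-0.8],"dr":[0,0,0]},{"delta_pos":[0,0,0],"dr":[0,0,0]},{"delta_pos":[0,0,0],"dr":[0,0,0]}]'
python3 cap.py wrist8.png .435,-.354
```

```text
t: 38.95
eef_pos: [0.6073, -0.0038, 0.1421]
ee_rot: [-3.139, 0.0, -1.586]
force: [-0.7, 1.0, 4.8]
width: 0.0336
gripper_force: 30.0
t: 39.95
eef_pos: [0.6062, -0.004, 0.2502]
ee_rot: [3.141, -0.0, -1.587]
force: [-0.3, 0.7, 0.3]
width: 0.0873
gripper_force: 0.0
t: 40.95
eef_pos: [0.4616, -0.296, 0.2493]
ee_rot: [-3.141, -0.0, -1.587]
force: [0.0, -0.1, -0.2]
width: 0.0877
gripper_force: 0.0
t: 41.55
eef_pos: [0.4345, -0.3539, 0.1895]
ee_rot: [3.141, -0.0, -1.586]
force: [0.5, 0.1, 0.2]
width: 0.0875
gripper_force: 0.0
[ 0.4345 -0.3539  0.1895] [ 3.141 -0.    -1.586]
0.43 [76. 65.] [ 0.588 -0.462  0.047]
(0.435, -0.354) pred (280, 218) blob [282. 209.] [24, 10, 47, 53, 1990] [ 0.434 -0.361  0.094]
```

View pics/wrist8.png

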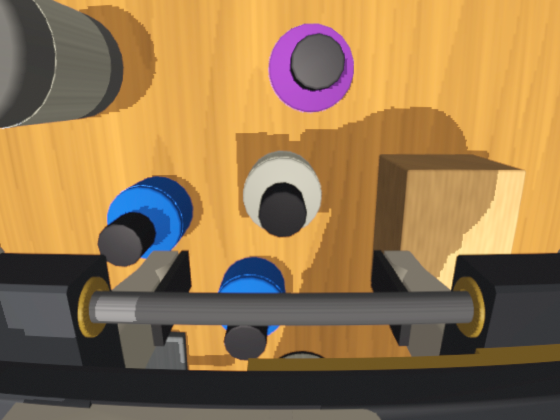

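The fourth cap is at (282,211), a few mm further in -y than expected. The carton at (405,170) and a blue decoy cap at (122,245) are close, so I check finger clearance.

```bash
python3 - <<'E'
from h import *
c=calibration('wrist')
print('carton',[atz(c,p,.08).round(3) for p in((405,168),(408,250))],'blue',atz(c,(120,245),.094).round(3),'fingers x .37-.39/.479-.4995 y -.346..-.366')
E
```

```text
carton [array([ 0.349, -0.385,  0.08 ]), array([ 0.341, -0.323,  0.08 ])] blue [ 0.551 -0.336  0.094] fingers x .37-.39/.479-.4995 y -.346..-.366
```

```bash
python3 -m handwheel '[{"delta_pos":[0,-0.08,-0.9],"dr":[0,0,0]},{"delta_pos":[0,0,-0.9],"dr":[0,0,0]},{"delta_pos":[0,0,-0.9],"dr":[0,0,0]},{"delta_pos":[0,0,-0.85],"dr":[0,0,0]},{"delta_pos":[0,0,0],"dr":[0,0,0]}]' -1
python3 -m handwheel '[{"delta_pos":[0,0,0],"dr":[0,0,0]},{"delta_pos":[0,0,0],"dr":[0,0,0]},{"delta_pos":[0,0,0],"dr":[0,0,0]},{"delta_pos":[0,0,0],"dr":[0,0,0]},{"delta_pos":[0,0,0],"dr":[0,0,0]},{"delta_pos":[0,0,0],"dr":[0,0,0]},{"delta_pos":[0,0,0],"dr":[0,0,0]},{"delta_pos":[0,0,0],"dr":[0,0,0]},{"delta_pos":[0,0,0],"dr":[0,0,0]},{"delta_pos":[0,0,0],"dr":[0,0,0]}]' 1 30
python3 -m handwheel '[{"delta_pos":[0,0,0.6],"dr":[0,0,0]},{"delta_pos":[0,0,1],"dr":[0,0,0]},{"delta_pos":[0,0,1],"dr":[0,0,0]},{"delta_pos":[0,0,1],"dr":[0,0,0]},{"delta_pos":[0,0,1],"dr":[0,0,0]},{"delta_pos":[0,0,1],"dr":[0,0,0]},{"delta_pos":[0,0,1],"dr":[0,0,0]},{"delta_pos":[0,0,0.6],"dr":[0,0,0]},{"delta_pos":[0,0,0],"dr":[0,0,0]},{"delta_pos":[0,0,0],"dr":[0,0,0]}]'
```

```text
t: 42.2
eef_pos: [0.4332, -0.3552, 0.0806]
ee_rot: [3.138, 0.002, -1.587]
force: [-0.1, -0.6, 1.1]
width: 0.0876
gripper_force: 0.0
t: 43.2
eef_pos: [0.4342, -0.3561, 0.0826]
ee_rot: [3.141, 0.0, -1.587]
force: [-1.9, 0.7, 1.7]
width: 0.0333
gripper_force: 30.0
t: 44.2
eef_pos: [0.4342, -0.3556, 0.2976]
ee_rot: [3.141, 0.001, -1.587]
force: [-1.1, 1.3, -3.2]
width: 0.0335
gripper_force: 30.0
```

```bash
python3 -m handwheel '[{"delta_pos":[0.4,0.5,0],"dr":[0,0,0]},{"delta_pos":[0.64,0.82,0],"dr":[0,0,0]},{"delta_pos":[0.64,0.82,0],"dr":[0,0,0]},{"delta_pos":[0.64,0.82,0],"dr":[0,0,0]},{"delta_pos":[0.64,0.82,0],"dr":[0,0,0]},{"delta_pos":[0.64,0.82,0],"dr":[0,0,0]},{"delta_pos":[0.64,0.82,0],"dr":[0,0,0]},{"delta_pos":[0.64,0.82,0],"dr":[0,0,0]},{"delta_pos":[0.64,0.82,0],"dr":[0,0,0]},{"delta_pos":[0.64,0.82,0],"dr":[0,0,0]}]'
python3 -m handwheel '[{"delta_pos":[0.64,0.82,0],"dr":[0,0,0]},{"delta_pos":[0.53,0.62,0],"dr":[0,0,0]},{"delta_pos":[0,0,0],"dr":[0,0,0]},{"delta_pos":[0,0,0],"dr":[0,0,0]},{"delta_pos":[0,0,-0.8],"dr":[0,0,0]},{"delta_pos":[0,0,-0.9],"dr":[0,0,0]},{"delta_pos":[0,0,-0.9],"dr":[0,0,0]},{"delta_pos":[0,0,-0.9],"dr":[0,0,0]},{"delta_pos":[0,0,0],"dr":[0,0,0]},{"delta_pos":[0,0,0],"dr":[0,0,0]}]'
```

```text
t: 45.2
eef_pos: [0.6192, -0.1184, 0.2961]
ee_rot: [3.138, 0.0, -1.587]
force: [1.2, -0.2, -2.5]
width: 0.0336
gripper_force: 30.0
t: 46.2
eef_pos: [0.6539, -0.0774, 0.1937]
ee_rot: [3.14, -0.001, -1.587]
force: [-0.3, -0.3, -1.9]
width: 0.0334
gripper_force: 30.0
```

```bash
python3 -m handwheel '[{"delta_pos":[0,0,-0.6],"dr":[0,0,0]},{"delta_pos":[0,0,-0.6],"dr":[0,0,0]},{"delta_pos":[0,0,-0.4],"dr":[0,0,0]},{"delta_pos":[0,0,-0.14],"dr":[0,0,0]},{"delta_pos":[0,0,0],"dr":[0,0,0]},{"delta_pos":[0,0,0],"dr":[0,0,0]}]'
```

```text
t: 46.8
eef_pos: [0.6551, -0.0765, 0.1426]
ee_rot: [-3.14, 0.0, -1.587]
force: [-0.3, -0.1, -3.1]
width: 0.0337
gripper_force: 30.0
```

```bash
python3 -m handwheel '[{"delta_pos":[0,0,-0.04],"dr":[0,0,0]},{"delta_pos":[0,0,0],"dr":[0,0,0]},{"delta_pos":[0,0,0],"dr":[0,0,0]}]'
python3 -m handwheel '[{"delta_pos":[0,0,0.02],"dr":[0,0,0]},{"delta_pos":[0,0,0],"dr":[0,0,0]},{"delta_pos":[0,0,0],"dr":[0,0,0]},{"delta_pos":[0,0,0],"dr":[0,0,0]},{"delta_pos":[0,0,0],"dr":[0,0,0]},{"delta_pos":[0,0,0],"dr":[0,0,0]},{"delta_pos":[0,0,0.6],"dr":[0,0,0]},{"delta_pos":[0,0,1],"dr":[0,0,0]},{"delta_pos":[0,0,1],"dr":[0,0,0]},{"delta_pos":[0,0,1],"dr":[0,0,0]}]' -1
python3 -m handwheel '[{"delta_pos":[-0.6,0.98,0.3],"dr":[0,0,6.8]},{"delta_pos":[-0.6,0.98,0.3],"dr":[0,0,6.8]},{"delta_pos":[-0.6,0.98,0.3],"dr":[0,0,6.8]},{"delta_pos":[-0.6,0.98,0.3],"dr":[0,0,6.8]},{"delta_pos":[-0.6,0.98,0],"dr":[0,0,6.8]},{"delta_pos":[-0.6,0.98,0],"dr":[0,0,6.8]},{"delta_pos":[-0.6,0.98,0],"dr":[0,0,6.8]},{"delta_pos":[-0.6,0.98,0],"dr":[0,0,6.8]},{"delta_pos":[-0.6,0.98,0],"dr":[0,0,6.8]},{"delta_pos":[-0.6,0.98,0],"dr":[0,0,6.8]}]' -1
python3 -m handwheel '[{"delta_pos":[-0.6,0.98,0],"dr":[0,0,6.8]},{"delta_pos":[-0.6,0.98,0],"dr":[0,0,6.8]},{"delta_pos":[-0.6,0.98,0],"dr":[0,0,6.8]},{"delta_pos":[-0.7,0.98,0],"dr":[0,0,6.8]},{"delta_pos":[0,0,0],"dr":[0,0,0]},{"delta_pos":[0,0,0],"dr":[0,0,0]}]' -1
python3 - <<'E'
from h import *
s=get_state();print(s['eef_pos'],s['ee_rot'],s['q'])
for n in('wrist','top'):
    c,im=snap(n,n+'9.png')
    for k,z in dict(stand_tab=.032,stand_base=0,bottle_a_mid=.107).items():
        for r in mark_of(n,k)[:6]:
            if r['conf']>.3: print(n,k,round(r['conf'],2),np.round(r['location']),atz(c,r['location'],z).round(3)[:2])
E
```

```text
t: 47.1
eef_pos: [0.6551, -0.0766, 0.1419]
ee_rot: [-3.139, -0.0, -1.586]
force: [-2.4, -0.6, 6.3]
width: 0.0336
gripper_force: 30.0
t: 48.1
eef_pos: [0.6542, -0.0765, 0.2499]
ee_rot: [3.141, -0.0, -1.587]
force: [-0.1, 0.4, 0.5]
width: 0.0878
gripper_force: 0.0
t: 49.1
eef_pos: [0.4735, 0.2185, 0.2851]
ee_rot: [-3.141, -0.0, -0.395]
force: [0.9, 0.4, -0.6]
width: 0.0877
gripper_force: 0.0
t: 49.7
eef_pos: [0.3989, 0.3356, 0.2849]
ee_rot: [3.141, 0.0, 0.076]
force: [-0.2, -0.4, 0.6]
width: 0.0875
gripper_force: 0.0
[0.39886084 0.33564697 0.28485256] [3.14148830e+00 2.62006957e-05 7.58727013e-02] [ 1.07635366e+00  7.93748587e-02 -2.60657737e-01  3.63673707e-05
 -1.23086571e+00  5.70303240e-01]
wrist stand_tab 0.56 [274. 145.] [0.43  0.345]
wrist stand_base 0.74 [269.  63.] [0.516 0.358]
top stand_tab 0.94 [123. 257.] [0.435 0.348]
top stand_tab 0.61 [322. 169.] [ 0.665 -0.176]
top stand_base 0.59 [126. 225.] [0.523 0.358]
top bottle_a_mid 0.74 [234. 164.] [0.66  0.052]
```

View pics/wrist9.png

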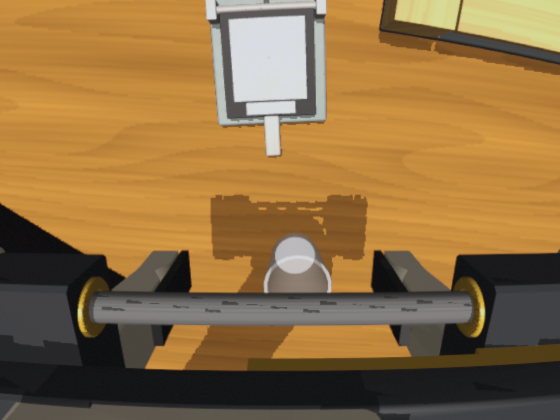

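View pics/top9.png

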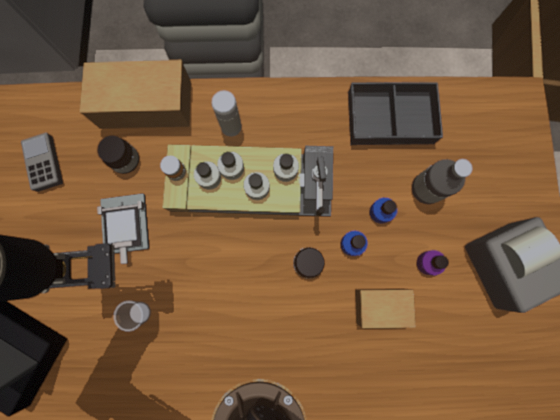

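All four bottles stand on the deck in the top view, with caps at (205,171), (229,159), (256,181) and (286,159). The wrist view shows the tab from (272,118) to (274,157) and the cup rim near (297,285). I check cup clearance.

```bash
python3 - <<'E'
from h import *
c=calibration('wrist')
print('cup',atz(c,(297,270),.085),atz(c,(294,250),0.0),'tab',atz(c,(273.5,144.5),.037),atz(c,(272,118),.037),atz(c,(274,157),.032))
c=calibration('top');print(atz(c,(125,317),.0),atz(c,(140,312),.085))
x=np.array([.9916,.129]);p=(0,0)
for k in range(1,16):
    t=.09*k;q=(.135*(1-np.cos(t)),.135*np.sin(t));d=(q[0]-p[0])/.03;print(round(t,2),(x*d).round(2),round((q[1]-p[1])/.03,2));p=q
E
```

```text
cup [0.31174202 0.31098784 0.085     ] [0.29758185 0.30982188 0.        ] tab [0.43218826 0.34430094 0.037     ] [0.45954461 0.3477455  0.037     ] [0.41817423 0.34288865 0.032     ]
[0.27928285 0.34904029 0.        ] [0.30008505 0.28039085 0.085     ]
0.09 [0.02 0.  ] 0.4
0.18 [0.05 0.01] 0.4
0.27 [0.09 0.01] 0.39
0.36 [0.12 0.02] 0.38
0.45 [0.16 0.02] 0.37
0.54 [0.19 0.02] 0.36
0.63 [0.22 0.03] 0.34
0.72 [0.25 0.03] 0.32
0.81 [0.28 0.04] 0.29
0.9 [0.3  0.04] 0.27
0.99 [0.33 0.04] 0.24
1.08 [0.35 0.04] 0.21
1.17 [0.36 0.05] 0.17
1.26 [0.38 0.05] 0.14
1.35 [0.39 0.05] 0.11
```

```bash
python3 -m handwheel '[{"delta_pos":[0.5,0.15,-0.3],"dr":[0,0,1.5]},{"delta_pos":[0.57,0.15,-0.8],"dr":[0,0,1.5]},{"delta_pos":[0,0,-0.9],"dr":[0,0,0]},{"delta_pos":[0,0,-0.9],"dr":[0,0,0]},{"delta_pos":[0,0,-0.9],"dr":[0,0,0]},{"delta_pos":[0,0,-0.9],"dr":[0,0,0]},{"delta_pos":[0,0,-0.9],"dr":[0,0,0]},{"delta_pos":[0,0,-0.9],"dr":[0,0,0]},{"delta_pos":[0,0,0],"dr":[0,0,0]},{"delta_pos":[0,0,0],"dr":[0,0,0]}]' -1
python3 -m handwheel '[{"delta_pos":[0,0,-0.8],"dr":[0,0,0]},{"delta_pos":[0,0,-0.7],"dr":[0,0,0]},{"delta_pos":[0,0,-0.37],"dr":[0,0,0]},{"delta_pos":[0,0,0],"dr":[0,0,0]}]' -1
python3 -m handwheel '[{"delta_pos":[0,0,0],"dr":[0,0,0]},{"delta_pos":[0,0,0],"dr":[0,0,0]},{"delta_pos":[0,0,0],"dr":[0,0,0]},{"delta_pos":[0,0,0],"dr":[0,0,0]},{"delta_pos":[0,0,0],"dr":[0,0,0]},{"delta_pos":[0,0,0],"dr":[0,0,0]},{"delta_pos":[0,0,0],"dr":[0,0,0]},{"delta_pos":[0,0,0],"dr":[0,0,0]},{"delta_pos":[0,0,0],"dr":[0,0,0]},{"delta_pos":[0,0,0],"dr":[0,0,0]}]' 1 20
```

```text
t: 51.1
eef_pos: [0.4318, 0.3439, 0.0901]
ee_rot: [3.141, 0.0, 0.127]
force: [-0.1, -0.6, -0.7]
width: 0.0876
gripper_force: 0.0
t: 51.5
eef_pos: [0.4315, 0.344, 0.0337]
ee_rot: [3.141, 0.0, 0.127]
force: [0.4, -0.8, 1.0]
width: 0.0879
gripper_force: 0.0
t: 52.5
eef_pos: [0.4313, 0.3468, 0.034]
ee_rot: [-3.137, -0.001, 0.127]
force: [-6.8, 9.4, -2.3]
width: 0.0162
gripper_force: 20.0
```

```bash
python3 -m handwheel '[{"delta_pos":[0,0.09,0],"dr":[0,0,0]},{"delta_pos":[0.02,0,0.4],"dr":[0,0,0]},{"delta_pos":[0.05,0.01,0.4],"dr":[0,0,0]},{"delta_pos":[0.09,0.01,0.39],"dr":[0,0,0]},{"delta_pos":[0.12,0.02,0.38],"dr":[0,0,0]},{"delta_pos":[0.16,0.02,0.37],"dr":[0,0,0]},{"delta_pos":[0.19,0.02,0.36],"dr":[0,0,0]},{"delta_pos":[0.22,0.03,0.34],"dr":[0,0,0]},{"delta_pos":[0,0,0],"dr":[0,0,0]}]'
python3 -m handwheel '[{"delta_pos":[0.25,0.03,0.32],"dr":[0,0,0]},{"delta_pos":[0.28,0.04,0.29],"dr":[0,0,0]},{"delta_pos":[0.3,0.04,0.27],"dr":[0,0,0]},{"delta_pos":[0.33,0.04,0.24],"dr":[0,0,0]},{"delta_pos":[0.35,0.04,0.21],"dr":[0,0,0]},{"delta_pos":[0.36,0.05,0.17],"dr":[0,0,0]},{"delta_pos":[0.38,0.05,0.14],"dr":[0,0,0]},{"delta_pos":[0,0,0],"dr":[0,0,0]},{"delta_pos":[0,0,0],"dr":[0,0,0]}]'
```

```text
t: 53.4
eef_pos: [0.4579, 0.3502, 0.1145]
ee_rot: [-3.141, -0.001, 0.127]
force: [-4.2, 2.7, 1.4]
width: 0.0158
gripper_force: 20.0
t: 54.3
eef_pos: [0.5256, 0.3585, 0.1626]
ee_rot: [3.141, -0.001, 0.127]
force: [2.6, -3.0, 3.1]
width: 0.0161
gripper_force: 20.0
```

```bash
python3 -m handwheel '[{"delta_pos":[0,0,0],"dr":[0,0,0]},{"delta_pos":[0,0,0],"dr":[0,0,0]},{"delta_pos":[0,0,0],"dr":[0,0,0]},{"delta_pos":[0,0,0],"dr":[0,0,0]},{"delta_pos":[0,0,0],"dr":[0,0,0]},{"delta_pos":[0,0,0.6],"dr":[0,0,0]},{"delta_pos":[0,0,1],"dr":[0,0,0]},{"delta_pos":[0,0,1],"dr":[0,0,0]},{"delta_pos":[-0.6,0,1],"dr":[0,0,0]},{"delta_pos":[-1,0,0.5],"dr":[0,0,0]}]' -1
python3 -m handwheel '[{"delta_pos":[-1,0,0],"dr":[0,0,0]},{"delta_pos":[-1,0,0],"dr":[0,0,0]},{"delta_pos":[0,0,0],"dr":[0,0,0]},{"delta_pos":[0,0,0],"dr":[0,0,0]}]' -1
python3 - <<'E'
from h import *
cs,a=snap('scene');ct,b=snap('top')
for k,z in dict(stand_tab=.162,lever_grip=.153,screw_head=.17).items():
    for n,c in(('scene',cs),('top',ct)):
        for r in mark_of(n,k)[:2]: print(n,k,round(r['conf'],2),np.round(r['location']),atz(c,r['location'],z).round(3)[:2])
r=lambda i:cv2.resize(i,(800,300) if 0 else None,fx=2,fy=2,interpolation=cv2.INTER_CUBIC)
A=r(a[120:270,200:430]);B=r(b[130:280,80:250]);cv2.imwrite('pics/fin.png',np.hstack([A,B])[:,:,::-1]);print(np.hstack([A,B]).shape)
E
```

```text
t: 55.3
eef_pos: [0.4775, 0.3593, 0.2875]
ee_rot: [-3.14, -0.003, 0.126]
force: [-0.8, -0.1, 0.1]
width: 0.0863
gripper_force: 0.0
t: 55.7
eef_pos: [0.4161, 0.3591, 0.2858]
ee_rot: [-3.141, -0.001, 0.129]
force: [0.1, 0.5, 0.5]
width: 0.0877
gripper_force: 0.0
scene stand_tab 0.59 [361. 137.] [0.53  0.351]
scene stand_tab 0.48 [333. 226.] [0.682 0.031]
top stand_tab 0.69 [ 97. 213.] [0.531 0.366]
top stand_tab 0.2 [256. 183.] [ 0.597 -0.007]
top lever_grip 0.72 [322. 208.] [ 0.537 -0.157]
scene screw_head 0.72 [263. 255.] [ 0.622 -0.159]
scene screw_head 0.67 [301. 231.] [ 0.639 -0.042]
top screw_head 0.7 [323. 169.] [ 0.628 -0.162]
(300, 800, 3)
```

View pics/fin.png

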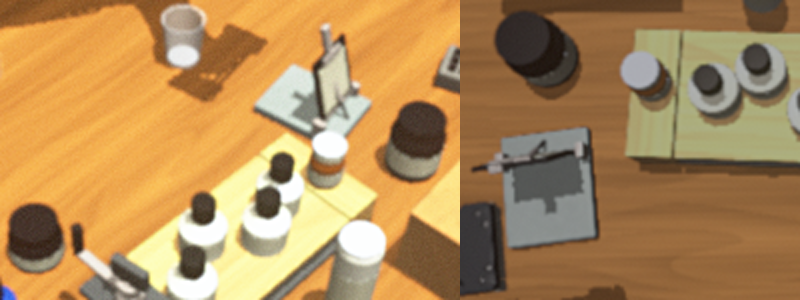

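The stand is open, with its tab up at (325,35) in the crop. All four bottles stand upright on the level deck, the lever is back at tight, and the arm is clear.

```bash
python3 -c "
from station import *
print(job_done())"
```

```text
the job is handed in; nothing more can be done
None
```

I handed the job in at about 56 s on the robot's clock: deck level to about 1 mm, jam nut tight, all four white bottles upright on the deck, card stand open and nothing knocked over; no verdict came back.

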